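# Open the hasped sharps box and lay out the rotary cutter

## Robot

A 6-joint arm with a two-finger parallel gripper is mounted at the origin on a cart in front of the work surface, level with it; the furniture and walls round the work are solid. World frame = base frame: x ahead of the robot, y to its left, z up, the work surface at z = 0. Lengths are in mm, angles in degrees, forces in N, time in s.
With the tool pointing down it reaches from about 300 to 850 mm from the base axis. Payload 4.2 kg.
Tool frame: the origin (TCP) lies at the very end of the fingers, on their centre line; the grasp point (between the pads) lies 19 mm behind it (env.grip_depth is the distance from the TCP to the grasp point, in mm); y points along the fingers, z is the direction in which the jaws open and shut, and the axes are right-handed (so a half turn about y gives the same grasp; the last joint's range is limited). The gripper opens to 91 mm and grips with 3 to 60 N. Pads are 32 mm wide; open, the fingers measure 118 mm over their backs; the gripper's body (76 mm by 178 mm) begins 60 mm behind the grasp point.
Start: joints at [68.182, 18.312, 89.639, -0, 72.044, -1.146], TCP at [202.991, 537.994, 213.976] pointing down, gripper open.
Joint ranges: [-177.97, 177.97], [-48.28, 115.42], [12.27, 149.76], [-77.06, 257.06], [2.81, 150.46], [-146.56, 146.56]. Speed limits (degrees/s): [147.25, 147.25, 180, 180, 180, 180].

## Interface

Orientations are given as [roll, pitch, yaw] about the fixed x, y, z axes, in that order (R = Rz(yaw) Ry(pitch) Rx(roll)).
In Python, from workcell import state, imaging, job, env gives the robot as it stands.
- The arm moves only by the shell command python3 -m pendant 'ROWS' [FORCE]. ROWS is JSON, a list of rows, each an object with "delta_pos": the shift along the tool's x, y, z in cm, a list of three; "twist": the turn, a rotation vector about the tool's x, y, z in degrees, a list of three; "grip": the opening in per cent of the stroke, from 0 (shut) to 100 (fully open). In form: [{"delta_pos": [tx, ty, tz], "twist": [wx, wy, wz], "grip": grip}, ...]. A call has exactly 5 rows; each row is the pose to reach, as a shift and turn from the pose commanded when the call began, along the tool's axes at that moment; what a row does not reach only later rows make up. A row lasts 1/10 s, in which the tool goes at most 50 mm and 8.59 degrees, less where a joint would pass 70% of its speed; a pose out of reach is approached as far as the arm can. A call with a gripper value outside its range is refused whole. The fingers move at their own pace and stop on an object; FORCE is the grip in N (left out, the last holds). Time passes only in rows, so rows that repeat a pose let the fingers close, or fill a call up. It gives the time, the measured TCP pose, the force and the opening at its end, in the units of the state.
- state(): the state, without advancing time (a new reading comes with each control period).
- imaging.grab_frame(name): name is "side" or "top" or "wrist"; returns (picture, depth): 480x640x3 uint8, red, green, blue; 480x640 float32, mm along the optical axis (not along the pixel's ray), 0 where there is no reading.
- imaging.camera_info(name): a dict with "fx", "fy", "cx", "cy" (pixels), "k1" (the pictures are not rectified: a ray, as slopes to the right and down, at radius r is drawn at 1 + k1 r^2 times it, then the intrinsics apply), "R" (3x3) and "t" (3): a world point X has camera coordinates R X + t. Camera axes: x right, y down, z forward; pixel columns grow to the right and rows downward; lengths in mm; the calibration is good to about 2 mm. A picture is of the moment at which its call begins: read the wrist's pose just before it. camera_info takes no time and is no camera call; for the wrist camera it gives the pose at the moment of the call.
- job.job_done(): hands the job in, once; it reports no verdict.
The state is a dict: "time_s": time; "qpos": joint angles; "qvel": joint speeds; "effort": joint torques, N m; "ee_pos": TCP position; "ee_rot": TCP orientation; "force": force on the tool from outside, world axes, zero at the start; "torque": the same for the moment, N m; "gripper_width": finger opening in mm.
Only numpy, scipy, OpenCV 4.12 (cv2) and the standard library are available. Lean on these libraries where they do the work, as an engineer would, in place of code of your own. Each camera call takes 0.05 s, during which the arm holds its last target.

## Task

Unfasten the sharps box: turn the swivel staple in line with the slot of the hasp, swing the hasp leaf up off it and fold it back, then raise the lid until it stands open by itself. Take out the rotary cutter and set it down flat (do not drop it) in the middle of the cutting mat; leave the snips in the box and the things on the table where they are.

Things in the scene. Friction and masses are not known exactly. Their poses are not given: they have to be found in the camera images.
- sharps_box: Plywood box fixed to the table, 240 deep (x), 300 wide (y), 85 mm high; origin at the centre of its underside, x from front to back, y to its left. Flush top at 85: fixed front rail (front 59 mm), then the lid. Walls 10 mm, inner floor at 6; inside 171 (x) x 280 mm, all of it below the lid. Left half: a steel hasp, its slotted leaf lying from the lid forward over the rail, a swivel staple standing up through the slot. Right half: a bow pull
- staple_axis (a point): On the staple's upright turning axis, 22 mm above the rail, mid-height of its eye (fixed to the box). Eye: flat loop of 8 mm round steel, 38 mm long, 9 to 35 mm above the rail, on a neck. Its lie is not reported: look or feel; at first it is across the slot, up to 40 deg askew either way, and traps the leaf. Stiff (0.1 N m), stays where left
- staple_stop (a point): Same axis, at rail height (fixed to the box). Turned clockwise as seen from above (some 50 to 125 deg), the staple meets a hard stop where its eye is in line with the slot (along the box's x) and the leaf can pass over it; 10 deg short of that still passes. The other way does not free it
- hasp_tab (a point): Middle of the hasp leaf's free front end, which overhangs the front of the box by 34 mm: plate 34 mm wide (y), 3.5 mm thick, its middle plane 4 mm above the rail, ending in a rolled edge of 8 mm diameter 15 mm in front of this point. The point is 89 mm in front of the leaf's hinge and 15 mm in front of the box. Moves with the leaf; easily gripped across the 34 mm
- hasp_hinge (a point): Middle of the hasp leaf's hinge axis (along the box's y), on the lid, 4 mm above its face; it moves with the lid
- hasp (a joint): Hasp leaf on the lid, rad: 0 = flat forward over the rail, 1.57 = upright, 3.05 = folded back on the lid. Leaf 108 x 34 x 3.5 mm, slot 14 mm wide along its middle. Loose hinge: it falls to whichever side it leans
- lid_pull (a point): Middle of the bar of the lid's bow pull: round bar 10 mm thick, 80 mm free length along the box's y, its axis 25 mm above the lid face, 24 mm behind the lid's front edge. Moves with the lid
- lid_hinge (a point): Middle of the lid's hinge axis (along the box's y), at the back of the box, 2 mm above its top; with the lid shut the pull's bar is 147 mm in front of it and 23 mm above it
- lid (a joint): Lid, rad: 0 = shut, 1.57 = upright, 1.85 = leaning back on its stop, where it rests; stiff hinge: it stays where left from 1.6 up, falls shut from below 1.4. Lid 169 x 300 x 12 mm, 0.36 to 0.6 kg
- cutter_handle (a point): Rotary cutter: plain yellow handle, round blade at one end, 152 x 45 x 16 mm, lying on the floor of the box (under the lid at first) in its left or right half, roughly along the box's x. The point is in the middle of the handle, half-way up (8 mm over what it lies on), near where it balances; x axis along the handle towards the blade, z up. The handle is 24 mm wide there
- rotary_cutter: The same rotary cutter; origin at the centre of its underside, axes as above
- snips: Small red-handled thread snips, 132 x 56 x 7 mm, lying in the other half of the box; origin at the centre of the underside. They stay there
- mat: Green cutting mat with a plain grid, fixed to the table right of the box, 170 (x) x 200 (y) x 3 mm; origin at the centre of its underside
- tape_measure: Bystander: tape measure, 69 x 68 x 31 mm, on the table left of the box; origin under its centre
- marker: Bystander: marker pen, 137 x 17 x 20 mm, lying on the note pad left of the box; origin under its centre
- buckle: Bystander: side-release buckle, 62 x 43 x 11 mm, on the table right of the mat; origin under its centre

How it is judged (in metres and radians):
On the way, in this order (a step that is already met when the one before it is completed fails the run):
1. with the swivel staple turned, the hasp leaf is swung up off it and folded back past upright (value of joint hasp above 1.7 rad), for 0.2 s.
2. the lid is raised until it is fully open (about upright or beyond) (value of joint lid above 1.4 rad), for 0.2 s.
At the end, for the whole second after the job is handed in: The lid stands open (past 1.4 rad), the rotary cutter lies flat (within 0.15 rad) and still on the cutting mat with the middle of its handle within 60 mm (mat's x) and 70 mm (mat's y) of the mat's centre, and the snips are still inside the box (value of joint lid above 1.4 rad and x of cutter_handle in the frame of mat between -0.06 and 0.06 m and y of cutter_handle in the frame of mat between -0.07 and 0.07 m and z of cutter_handle in the frame of mat below 0.018 m and angle between cutter_handle's own z axis and vertical below 0.15 rad and linear speed of rotary_cutter below 0.02 m/s and z of snips in the frame of sharps_box below 0.05 m and x of snips in the frame of sharps_box between -0.12 and 0.12 m and y of snips in the frame of sharps_box between -0.15 and 0.15 m); the robot touches nothing.
It fails at once if the cutter is let go more than 30 mm above the mat (x of cutter_handle in the frame of mat between -0.1 and 0.1 m and y of cutter_handle in the frame of mat between -0.11 and 0.11 m and z of cutter_handle in the frame of mat above 0.041 m and contact force between the fingers and rotary_cutter below 0.01 N).
It fails at once if a thing on the table is pushed more than 30 mm (distance of any of tape_measure, marker, buckle from where it was at the start of the episode above 0.03 m).
It also fails if it takes over 72 s, if anything falls off the work surface, if the arm or the gripper's body presses on something with over 40 N, if the wrist force passes 120 N, or if a joint passes its speed limit or range.

## Working session

There is one attempt and no reset: what is moved stays moved. The work goes in short steps, Python scripts to look and compute and a shell command to move; the robot and the scene stay as the last step left them, time stands still between calls to the robot, and variables do not carry over. Pictures are saved under pics/ and viewed, and the job is handed in when it is done.

```bash
ls -la; mkdir -p pics; cat > h.py <<'E'
import numpy as np, cv2
from workcell import state, imaging, job, env
from scipy.spatial.transform import Rotation as Rn
def cam(name):
    return imaging.camera_info(name)
def shot(name,fn):
    ci=cam(name); p,d=imaging.grab_frame(name)
    cv2.imwrite('pics/%s.png'%fn,p[:,:,::-1]); np.savez('pics/%s.npz'%fn,p=p,d=d,**{k:np.array(v) for k,v in ci.items()})
    return p,d,ci
def load(fn):
    z=np.load('pics/%s.npz'%fn); return z['p'],z['d'],z
def ray(ci,u,v):
    xd=(u-ci['cx'])/ci['fx']; yd=(v-ci['cy'])/ci['fy']
    x,y=xd,yd
    for _ in range(20):
        r2=x*x+y*y; s=1+ci['k1']*r2; x,y=xd/s,yd/s
    return np.array([x,y,1.0])
def pix2w(ci,u,v,depth):
    c=ray(ci,u,v)*depth
    return np.array(ci['R']).T@(c-np.array(ci['t']))
def onplane(ci,u,v,z):
    R=np.array(ci['R']);t=np.array(ci['t'])
    o=-R.T@t; d=R.T@ray(ci,u,v); return o+d*(z-o[2])/d[2]
def proj(ci,X):
    c=np.array(ci['R'])@np.array(X,float)+np.array(ci['t']); x,y=c[0]/c[2],c[1]/c[2]
    s=1+ci['k1']*(x*x+y*y); return np.array([ci['fx']*x*s+ci['cx'],ci['fy']*y*s+ci['cy']])
def crop(fn,x0,y0,x1,y1,k,out):
    im=cv2.imread('pics/%s.png'%fn)[y0:y1,x0:x1]
    cv2.imwrite('pics/%s.png'%out,cv2.resize(im,None,fx=k,fy=k,interpolation=cv2.INTER_CUBIC))
E
python3 - <<'E'
from h import *
s=state(); print(s); print(env.grip_depth,[a for a in dir(env) if a[0]!='_'])
for n in ('side','top','wrist'):
    p,d,ci=shot(n,n+'0'); R=np.array(ci['R']);print(n,-R.T@np.array(ci['t']),R.tolist(),ci['fx'],ci['k1'])
print(Rn.from_euler('xyz',s['ee_rot'],degrees=True).as_matrix())
E
```

```text
total 12
drwxr-xr-x  3 agent agent 4096 Dec  7 15:14 .
drwxr-xr-x 23 root  root  4096 Dec  7 15:13 ..
drwxr-xr-x  2 agent agent 4096 Dec  7 15:14 pics
{'time_s': 0.0, 'qpos': array([ 6.81795908e+01,  1.83503451e+01,  8.97072132e+01, -2.22243467e-03,
        7.20440496e+01, -1.14477381e+00]), 'qvel': array([-0.01370304,  0.00407643,  0.02188746,  0.05948971,  0.11113762,
       -0.00808457]), 'effort': array([-6.47767829e-04, -4.12456226e+01, -2.31971186e+01,  7.26519129e-02,
        4.57085925e-02, -1.33370609e-04]), 'ee_pos': array([202.82745431, 537.48713937, 213.12781176]), 'ee_rot': array([-9.01016298e+01, -8.25516040e-05, -2.06749483e+01]), 'force': array([ 0.20048052, -0.6689835 ,  0.01189746]), 'torque': array([-0.01737912, -0.04372059, -0.02387721]), 'gripper_width': 91.30053406353701}
18.8 ['Unreachable', 'grip_depth']
side [ 439.96626156 1265.43419609 1121.83191553] [[-0.9964108367424648, -0.08401831534207714, -0.010313443133132085], [-0.04266419367339162, 0.6036937037568831, -0.7960739153008948], [0.0731109499348791, -0.7927766613185434, -0.60511152217442]] 600.4856765098529 -0.019833702752913317
top [ 504.93029914 -101.14206466 1341.06462115] [[0.019906237211978255, -0.9997973427698481, -0.003002517345736407], [-0.9994770239878984, -0.019823134449074173, -0.02554842188684762], [0.025483725009403078, 0.003509520047659958, -0.9996690767592445]] 480.07073536969597 0.013610792432727885
wrist [124.00499357 566.96424968 384.12207418] [[0.3530400699770687, 0.9356075952193331, -0.0010661887665939797], [0.8936814142406515, -0.3368819880211206, 0.29638497935585384], [0.27694085800296575, -0.1055886069367197, -0.9550679594948975]] 333.0768054606022 0.014969121202543614
[[ 9.35598493e-01 -6.24910915e-04  3.53065248e-01]
 [-3.53065801e-01 -1.66004893e-03  9.35597020e-01]
 [ 1.44079729e-06 -9.99998427e-01 -1.77377395e-03]]
```

View pics/side0.png

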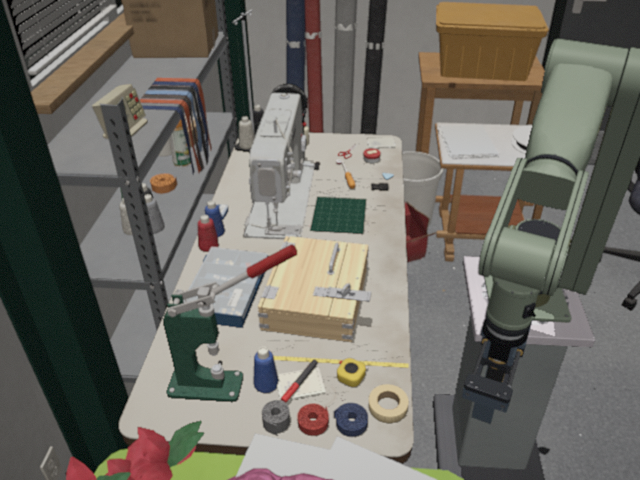

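View pics/top0.png

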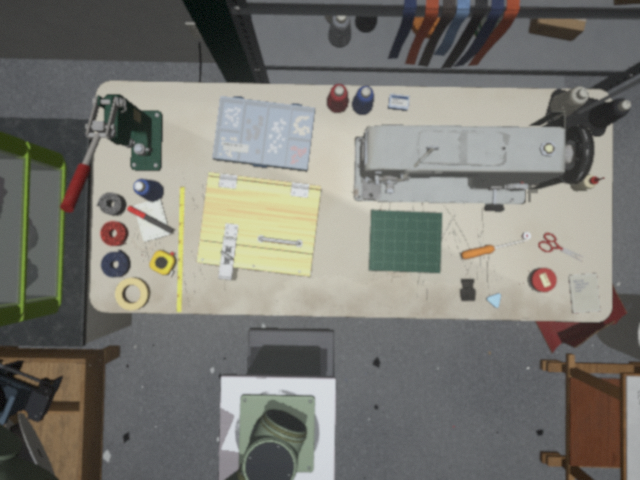

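View pics/wrist0.png

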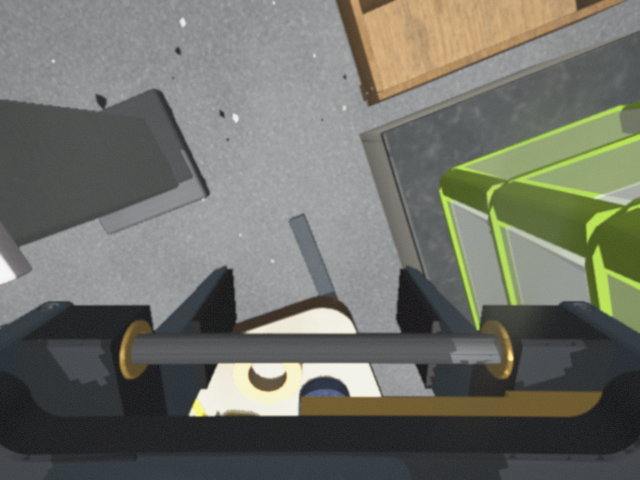

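The top picture shows the box at (260,225), with the hasp on its left at (228,250), the pull at (280,240), the mat at (405,240) and the bystanders at (162,262), (150,218) and (467,290). I'll enlarge the box.

```bash
python3 - <<'E'
from h import *
crop('top0',190,165,330,285,5.5,'topc'); crop('side0',250,230,380,340,6,'sidec')
p,d,ci=load('top0')
for u,v in [(208,177),(321,187),(312,275),(197,264),(260,225),(405,240),(370,211),(441,212),(441,273),(370,270),(300,300)]:
    print((u,v),pix2w(ci,u,v,d[v,u]).round(1))
E
```

```text
(208, 177) [688.8 189.8  84.2]
(321, 187) [ 671.4 -107.6   60.7]
(312, 275) [ 4.327e+02 -8.770e+01 -4.000e-01]
(197, 264) [456.9 234.6  -3.5]
(260, 225) [565.4  50.5  82.9]
(405, 240) [ 535.6 -345.7   -2.6]
(370, 211) [ 6.147e+02 -2.463e+02 -2.000e-01]
(441, 212) [ 615.8 -444.7   -0.9]
(441, 273) [ 445.9 -445.     6.4]
(370, 270) [ 449.9 -249.2   -1.1]
(300, 300) [362.2 -55.5  -3.9]
```

View pics/topc.png

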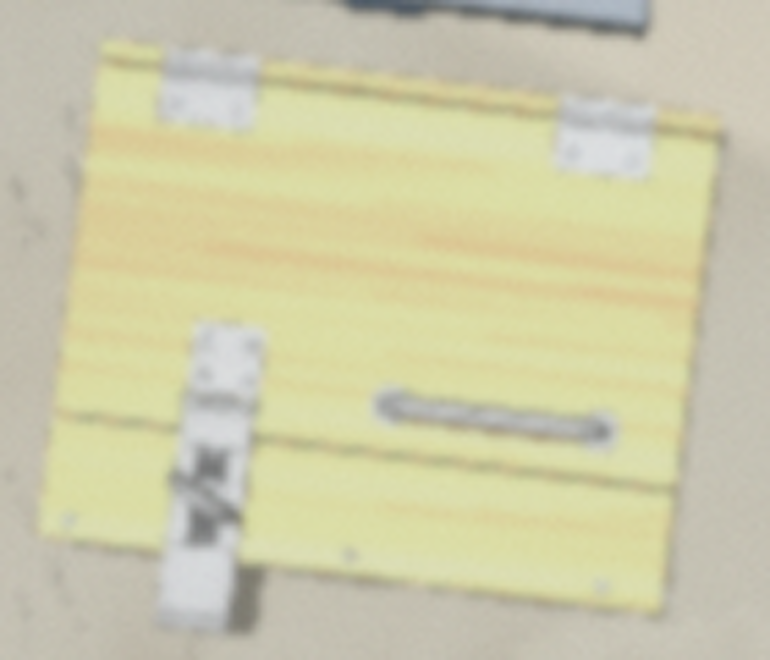

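View pics/sidec.png

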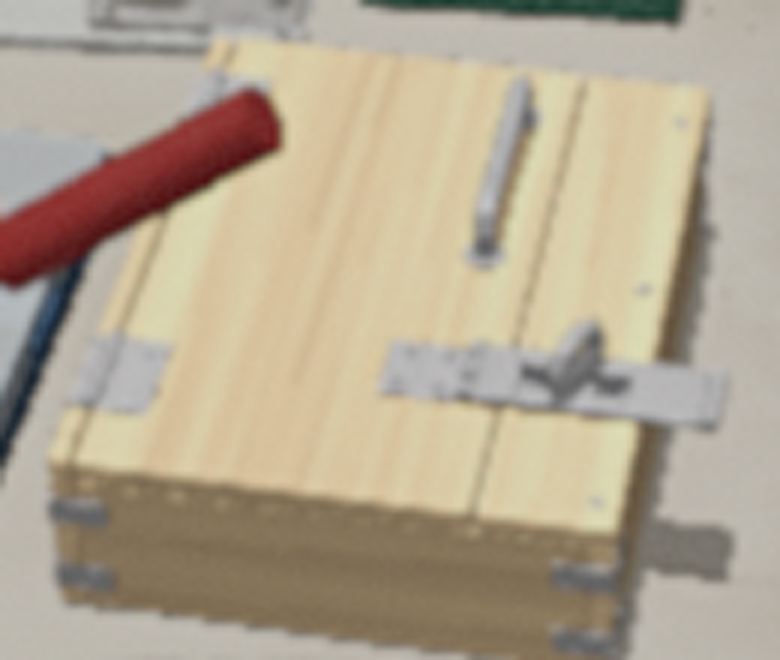

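```bash
cat >> h.py <<'E'
def crop2(u,v,x0=190,y0=165,k=5.5): return x0+(u+.5)/k-.5, y0+(v+.5)/k-.5
E
python3 - <<'E'
from h import *
p,d,ci=load('top0')
C=[onplane(ci,*crop2(*c),85) for c in [(103,45),(722,118),(662,610),(40,537)]]
for c in C: print(c.round(1))
c0=np.mean(C,0); print('centre',c0)
ex=(C[0]-C[3]+C[1]-C[2])[:2]/2; ey=(C[0]-C[1]+C[3]-C[2])[:2]/2
print(np.linalg.norm(ex),np.linalg.norm(ey),np.degrees(np.arctan2(ex[1],ex[0])),np.degrees(np.arctan2(-ey[0],ey[1])))
a=np.radians((np.degrees(np.arctan2(ex[1],ex[0]))*240+np.degrees(np.arctan2(-ey[0],ey[1]))*300)/540)
R=np.array([[np.cos(a),-np.sin(a)],[np.sin(a),np.cos(a)]]);
def loc(P): return R.T@(P[:2]-c0[:2])
for n,u,v,z in [('staple e1',175,480,107),('e2',238,518,107),('tabcorner L',160,618,89),('tabR',230,628,89),('hinge l',183,395,89),('hinge r',258,408,89),('pull l',385,405,110),('pull r',605,430,110),('leaf l hinge plate',195,325,89)]:
    P=onplane(ci,*crop2(u,v),z); print(n,P.round(1),loc(P).round(1))
for u,v in [(70,205),(85,160),(100,110)]:print(pix2w(ci,u,v,d[v,u]).round())
# mat
M=[onplane(ci,u,v,3) for u,v in [(370,210.5),(441.5,211.5),(441,272.5),(369.5,271)]]
for m in M: print(m.round(1))
print(np.mean(M,0))
# side view
p,d,cs=load('side0')
for n,u,v,z in [('eye top end',590,325,118),('bot',565,390,100)]:
    P=onplane(cs,*crop2(u,v,250,230,6),z); print(n,P.round(1),loc(P).round(1))
E
```

```text
[699.8 189.   85. ]
[ 670.8 -107.1   85. ]
[435.9 -83.2  85. ]
[464.7 213.   85. ]
centre [567.79419964  52.92933274  85.        ]
236.21885334926182 297.57197948224433 -5.811017490322404 -5.577843713995478
staple e1 [493.2 145.2 107. ] [-83.3  84.4]
e2 [476.1 115.3 107. ] [-97.5  53. ]
tabcorner L [427.6 154.2  89. ] [-149.5   86.9]
tabR [423.6 121.   89. ] [-150.3   53.4]
hinge l [533.4 146.   89. ] [-43.4  89.2]
hinge r [527.9 110.3  89. ] [-45.3  53.1]
pull l [530.1  47.5 110. ] [-36.9  -9.1]
pull r [520.5 -55.3 110. ] [ -36.3 -112.4]
leaf l hinge plate [566.8 141.1  89. ] [-9.8 87.7]
[580. 370. 429.]
[680. 382. 352.]
[884. 518.  -3.]
[ 615.8 -245.9    3. ]
[ 616.9 -445.     3. ]
[ 447.1 -445.9    3. ]
[ 447.2 -247.4    3. ]
[ 531.76343077 -346.04526617    3.        ]
eye top end [483.5 128.  118. ] [-91.3  66.3]
bot [492.6 149.3 100. ] [-84.4  88.4]
```

```bash
cat >> h.py <<'E'
BC=np.array([567.8,52.9]); BA=np.radians(-5.7)
def b2w(x,y,z):
    c,s=np.cos(BA),np.sin(BA); return np.array([BC[0]+c*x-s*y,BC[1]+s*x+c*y,z])
def w2b(P):
    c,s=np.cos(BA),np.sin(BA); d=np.array(P[:2])-BC; return np.array([c*d[0]+s*d[1],-s*d[0]+c*d[1],P[2]])
def toolR(s=None):
    s=s or state(); return Rn.from_euler('xyz',s['ee_rot'],degrees=True).as_matrix()
def downR(yawx):
    a=np.radians(yawx); x=np.array([np.cos(a),np.sin(a),0]); y=np.array([0,0,-1.]); return np.c_[x,y,np.cross(x,y)]
def go(P,Rt=None):
    s=state(); R=toolR(s); d=R.T@(np.array(P)-s['ee_pos'])/10
    tw=np.degrees(Rn.from_matrix(R.T@Rt).as_rotvec()) if Rt is not None else None
    print('t',round(s['time_s'],2),'delta_cm',d.round(2),'twist',None if tw is None else tw.round(1),'| tcp',s['ee_pos'].round(1),'box',w2b(s['ee_pos']).round(1),'yawx',np.degrees(np.arctan2(R[1,0],R[0,0])).round(1),'F',s['force'].round(1),'T',s['torque'].round(2),'w',round(s['gripper_width'],1),'q6',s['qpos'][5].round(1))
E
python3 - <<'E'
from h import *
P=b2w(-90.5,70,200); print(P); go(P,downR(-119.8))
E
```

```text
[484.6998534  131.54232725 200.        ]
t 0.15 delta_cm [ 40.71   1.37 -28.04] twist [ 0.1 99.1  0.1] | tcp [202.9 537.6 213.3] box [-411.3  446.1  213.3] yawx -20.7 F [0.4 0.3 0.4] T [ 0.04 -0.01 -0.04] w 91.0 q6 -1.1
```

```bash
python3 -m pendant '[{"delta_pos":[4.1,0.1,-2.8],"twist":[0,8,0],"grip":100},{"delta_pos":[8.2,0.2,-5.6],"twist":[0,16,0],"grip":100},{"delta_pos":[12.3,0.3,-8.4],"twist":[0,24,0],"grip":100},{"delta_pos":[16.4,0.4,-11.2],"twist":[0,32,0],"grip":100},{"delta_pos":[20.5,0.5,-14],"twist":[0,40,0],"grip":100}]'
python3 - <<'E'
from h import *
go(b2w(-90.5,70,200),downR(-119.8))
E
```

```text
time_s: 0.65
ee_pos: [346.0, 332.9, 208.8]
ee_rot: [-90.0, -0.0, -61.0]
force: [0.8, 0.4, 0.1]
gripper_width: 90.7
t 0.65 delta_cm [24.34  0.88  2.36] twist [-0.  58.8  0. ] | tcp [346.  332.9 208.8] box [-248.5  256.6  208.8] yawx -61.0 F [0.8 0.4 0.1] T [-0.02 -0.06  0.01] w 90.7 q6 13.5
```

```bash
python3 -m pendant '[{"delta_pos":[4.8,0.2,0.5],"twist":[0,8.4,0],"grip":100},{"delta_pos":[9.6,0.4,1],"twist":[0,16.8,0],"grip":100},{"delta_pos":[14.4,0.6,1.5],"twist":[0,25.2,0],"grip":100},{"delta_pos":[19.2,0.8,2],"twist":[0,33.6,0],"grip":100},{"delta_pos":[24.2,0.9,2.4],"twist":[0,42,0],"grip":100}]' >/dev/null
python3 - <<'E'
from h import *
go(b2w(-90.5,70,200),downR(-119.8))
shot('wrist','w1')
E
```

```text
t 1.15 delta_cm [ 0.24 -0.03 -0.01] twist [ 0.  16.8 -0. ] | tcp [485.4 133.8 199.7] box [-90.1  72.3 199.7] yawx -103.0 F [0.2 1.1 0.6] T [-0.11  0.03  0.05] w 91.5 q6 27.1
```

View pics/w1.png

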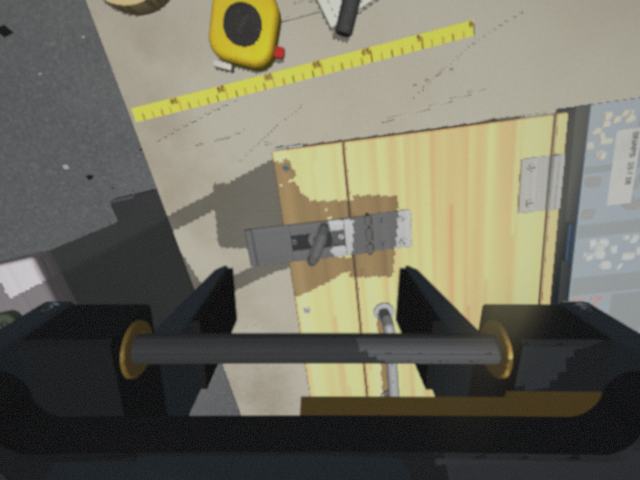

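The wrist picture shows the staple eye at (318,243), lying skewed in the slot. The tab end is at (250,246) and the leaf hinge at (370,234).

```bash
python3 - <<'E'
from h import *
crop('w1',235,190,425,290,4.2,'w1c')
E
```

```text
(no output)
```

View pics/w1c.png

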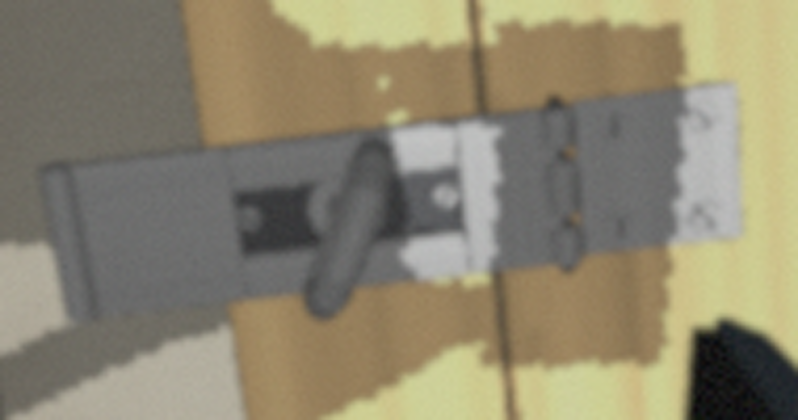

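```bash
python3 - <<'E'
from h import *
p,d,ci=load('w1')
for n,u,v,z in [('e1',377,143,116),('e2',320,314,116),('tabL',42,166,89),('tabR',74,320,89),('hL',556,100,90),('hR',571,268,90),('railfrontL',190,50,85),('railfrontR',240,400,85)]:
    q=crop2(u,v,235,190,4.2); P=onplane(ci,*q,z); print(n,P.round(1),w2b(P).round(1), pix2w(ci,*q,d[int(round(q[1])),int(round(q[0]))]).round(1))
E
```

```text
e1 [496.4 150.9 116. ] [-80.8  90.5 116. ] [496.  148.2 105.1]
e2 [478.1 120.  116. ] [-95.9  57.8 116. ] [477.9 119.1 113.8]
tabL [426.4 155.   89. ] [-150.8   87.6   89. ] [426.7 155.2  89.8]
tabR [423.3 120.4  89. ] [-150.5   52.9   89. ] [424.7 122.1  93.9]
hL [533.2 145.   90. ] [-43.5  88.2  90. ] [533.2 145.   90. ]
hR [529.7 108.4  90. ] [-43.4  51.4  90. ] [530.1 107.   86.2]
railfrontL [462.1 171.1  85. ] [-116.9  107.1   85. ] [462.1 171.   84.8]
railfrontR [452.8  92.4  85. ] [-118.3   27.9   85. ] [452.3  91.2  82.1]
```

```bash
python3 - <<'E'
from h import *
go(b2w(-89.3,71,98),downR(-120.3))
E
```

```text
t 1.2 delta_cm [-0.41 10.15 -0.52] twist [-0.3 16.8  0.2] | tcp [489.7 127.7 199.6] box [-85.1  66.7 199.6] yawx -103.5 F [ 3.9 -4.9 -0.4] T [-0.29 -0.14 -0.03] w 91.4 q6 27.2
```

```bash
python3 -m pendant '[{"delta_pos":[0,1,0],"twist":[0,8,0],"grip":100},{"delta_pos":[-0.1,3,-0.1],"twist":[0,16.8,0],"grip":100},{"delta_pos":[-0.1,5,-0.1],"twist":[0,16.8,0],"grip":80},{"delta_pos":[-0.1,5,-0.1],"twist":[0,16.8,0],"grip":70},{"delta_pos":[-0.1,5,-0.1],"twist":[0,16.8,0],"grip":70}]' >/dev/null
python3 - <<'E'
from h import *
go(b2w(-89.3,71,98),downR(-120.3))
E
```

```text
t 1.7 delta_cm [0.29 5.21 0.41] twist [0.  0.9 0. ] | tcp [483.9 136.9 150.1] box [-91.9  75.3 150.1] yawx -119.4 F [-0.5 -0.4  0.3] T [-0.08  0.12 -0.05] w 69.7 q6 43.9
```

```bash
python3 -m pendant '[{"delta_pos":[0.3,0.5,0.4],"twist":[0,0.9,0],"grip":60},{"delta_pos":[0.3,2.5,0.4],"twist":[0,0.9,0],"grip":50},{"delta_pos":[0.3,4.5,0.4],"twist":[0,0.9,0],"grip":50},{"delta_pos":[0.3,5.2,0.4],"twist":[0,0.9,0],"grip":50},{"delta_pos":[0.3,5.2,0.4],"twist":[0,0.9,0],"grip":50}]' 15 >/dev/null
python3 - <<'E'
from h import *
go(b2w(-89.3,71,98),downR(-120.3)); shot('wrist','w2'); shot('side','s2'); crop('s2',250,180,400,340,4,'s2c')
E
```

```text
t 2.2 delta_cm [-0.05 -0.04 -0.01] twist [ 0.  -0.1  0. ] | tcp [485.8 132.   97.6] box [-89.4  70.6  97.6] yawx -120.4 F [0.2 0.4 0.3] T [-0.14  0.1  -0.02] w 45.4 q6 44.3
```

View pics/w2.png

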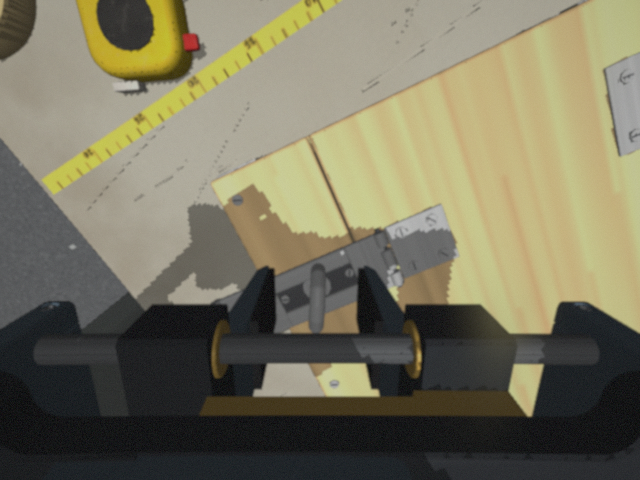

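View pics/s2c.png

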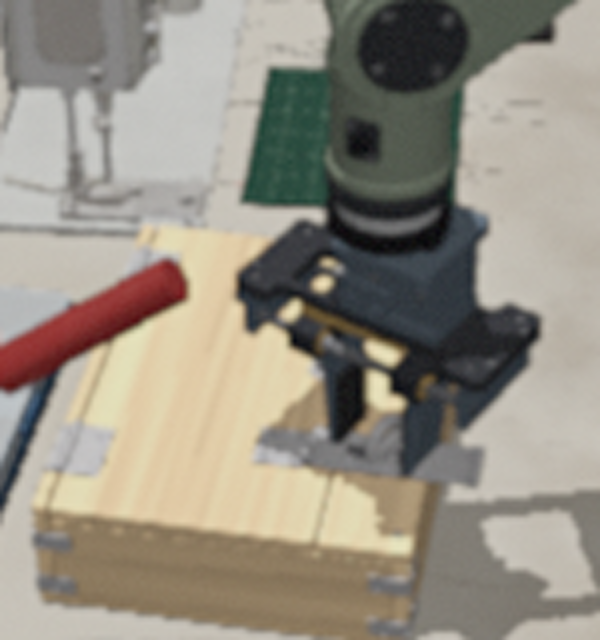

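The staple sits centred at (317,295) between the fingers and aligned with them. I'll close on it.

```bash
python3 -m pendant '[{"delta_pos":[0,0,0],"twist":[0,0,0],"grip":0},{"delta_pos":[0,0,0],"twist":[0,0,0],"grip":0},{"delta_pos":[0,0,0],"twist":[0,0,0],"grip":0},{"delta_pos":[0,0,0],"twist":[0,0,0],"grip":0},{"delta_pos":[0,0,0],"twist":[0,0,0],"grip":0}]' 15
python3 - <<'E'
from h import *
go(b2w(-89.3,71,98),downR(174.3))
E
```

```text
time_s: 2.8
ee_pos: [486.2, 132.1, 98.1]
ee_rot: [-90.0, 0.0, -120.4]
force: [3.4, -2.6, -0.2]
gripper_width: 8.6
t 2.8 delta_cm [-0.01  0.01 -0.03] twist [-0.  65.3 -0. ] | tcp [486.2 132.1  98.1] box [-89.1  70.7  98.1] yawx -120.4 F [ 3.4 -2.6 -0.2] T [-0.4  -0.48 -0.14] w 8.6 q6 44.3
```

```bash
python3 -m pendant '[{"delta_pos":[0,0,0],"twist":[0,7,0],"grip":0},{"delta_pos":[0,0,0],"twist":[0,14,0],"grip":0},{"delta_pos":[0,0,0],"twist":[0,21,0],"grip":0},{"delta_pos":[0,0,0],"twist":[0,28,0],"grip":0},{"delta_pos":[0,0,0],"twist":[0,35,0],"grip":0}]' 15
python3 - <<'E'
from h import *
go(b2w(-89.3,71,98),downR(174.3))
E
```

```text
time_s: 3.3
ee_pos: [486.4, 132.0, 98.1]
ee_rot: [-90.0, 0.0, -155.6]
force: [1.0, -0.2, -0.3]
gripper_width: 7.9
t 3.3 delta_cm [ 0.02  0.01 -0.05] twist [-0.  30.1 -0. ] | tcp [486.4 132.   98.1] box [-88.9  70.6  98.1] yawx -155.6 F [ 1.  -0.2 -0.3] T [-0.17  0.1   0.04] w 7.9 q6 79.6
```

```bash
python3 -m pendant '[{"delta_pos":[0,0,0],"twist":[0,7,0],"grip":0},{"delta_pos":[0,0,0],"twist":[0,14,0],"grip":0},{"delta_pos":[0,0,0],"twist":[0,20,0],"grip":0},{"delta_pos":[0,0,0],"twist":[0,25,0],"grip":0},{"delta_pos":[0,0,0],"twist":[0,29,0],"grip":0}]' 15
python3 - <<'E'
from h import *
go(b2w(-89.3,71,98),downR(174.3))
E
```

```text
time_s: 3.8
ee_pos: [486.4, 131.9, 98.1]
ee_rot: [-90.0, 0.1, 175.5]
force: [0.1, -1.8, 1.1]
gripper_width: 7.5
t 3.8 delta_cm [ 0.04  0.01 -0.05] twist [-0.   1.2 -0.1] | tcp [486.4 131.9  98.1] box [-88.9  70.5  98.1] yawx 175.5 F [ 0.1 -1.8  1.1] T [-0.26  0.04  0.07] w 7.5 q6 108.4
```

```bash
python3 -m pendant '[{"delta_pos":[0,0,0],"twist":[0,2.5,0],"grip":0},{"delta_pos":[0,0,0],"twist":[0,2.5,0],"grip":0},{"delta_pos":[0,0,0],"twist":[0,1.2,0],"grip":40},{"delta_pos":[0,0,0],"twist":[0,1.2,0],"grip":60},{"delta_pos":[0,-1,0],"twist":[0,1.2,0],"grip":60}]' 15
python3 -m pendant '[{"delta_pos":[0,-4,0],"twist":[0,0,0],"grip":60},{"delta_pos":[0,-6,0],"twist":[0,0,0],"grip":60},{"delta_pos":[2.5,-6,0],"twist":[0,0,0],"grip":60},{"delta_pos":[5.4,-6,0],"twist":[0,0,0],"grip":60},{"delta_pos":[5.4,-6,0],"twist":[0,0,0],"grip":60}]' 15
python3 - <<'E'
from h import *
go(b2w(-143,70,78),downR(174.3)); shot('wrist','w3'); shot('top','t3')
crop('t3',190,165,330,285,5.5,'t3c')
E
```

```text
time_s: 4.3
ee_pos: [484.8, 132.0, 107.2]
ee_rot: [-90.0, -0.2, 174.4]
force: [-1.1, 0.1, 0.7]
gripper_width: 29.0
time_s: 4.8
ee_pos: [428.9, 137.3, 168.6]
ee_rot: [-90.0, -0.1, 174.5]
force: [1.0, -0.1, -0.1]
gripper_width: 54.7
t 4.8 delta_cm [-0.37  9.06  0.02] twist [-0.   0.2  0.1] | tcp [428.9 137.3 168.6] box [-146.6   70.2  168.6] yawx 174.5 F [ 1.  -0.1 -0.1] T [-0.02  0.14  0.07] w 54.7 q6 111.8
```

View pics/w3.png

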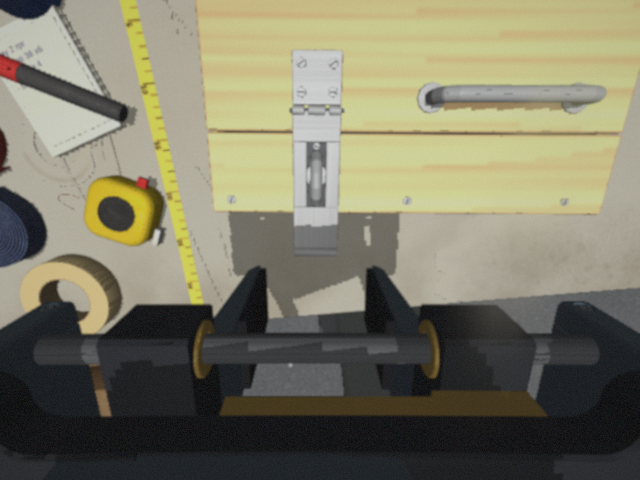

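The staple is now in line with the slot at (316,170), and the tab at (316,240) is centred on the fingers. I'll go down and grip the tab.

```bash
python3 -m pendant '[{"delta_pos":[0,3,0],"twist":[0,0,0],"grip":60},{"delta_pos":[0,6.5,0],"twist":[0,0,0],"grip":60},{"delta_pos":[0,8.8,0],"twist":[0,0,0],"grip":60},{"delta_pos":[0,9,0],"twist":[0,0,0],"grip":60},{"delta_pos":[0,9,0],"twist":[0,0,0],"grip":30}]' 10
python3 - <<'E'
from h import *
go(b2w(-143,70,78),downR(174.3)); 
E
python3 -m pendant '[{"delta_pos":[0,0,0],"twist":[0,0,0],"grip":20},{"delta_pos":[0,0,0],"twist":[0,0,0],"grip":10},{"delta_pos":[0,0,0],"twist":[0,0,0],"grip":10},{"delta_pos":[0,0,0],"twist":[0,0,0],"grip":10},{"delta_pos":[0,0,0],"twist":[0,0,0],"grip":10}]' 10
python3 - <<'E'
from h import *
go(b2w(-143,70,78),downR(174.3)); 
g=np.array([-143,70,89+9])
import math
for t in range(0,121,12):
    a=math.radians(t); r=97
    print(t,[round(float(v),2) for v in ((97*math.cos(a)-97)/10,-97*math.sin(a)/10)])
E
```

```text
time_s: 5.4
ee_pos: [433.2, 137.5, 78.1]
ee_rot: [-90.0, 0.0, 174.4]
force: [0.4, 0.1, 0.7]
gripper_width: 49.6
t 5.4 delta_cm [0.07 0.01 0.08] twist [ 0.   0.1 -0. ] | tcp [433.2 137.5  78.1] box [-142.3   70.8   78.1] yawx 174.4 F [0.4 0.1 0.7] T [-0.05  0.16 -0.01] w 49.6 q6 111.7
time_s: 5.9
ee_pos: [433.5, 137.5, 79.0]
ee_rot: [-90.0, 0.2, 174.4]
force: [2.2, -2.1, 5.6]
gripper_width: 34.2
t 5.9 delta_cm [0.1  0.1  0.08] twist [ 0.   0.1 -0.2] | tcp [433.5 137.5  79. ] box [-142.    70.8   79. ] yawx 174.4 F [ 2.2 -2.1  5.6] T [-0.39 -0.17 -0.04] w 34.2 q6 111.8
0 [0.0, -0.0]
12 [-0.21, -2.02]
24 [-0.84, -3.95]
36 [-1.85, -5.7]
48 [-3.21, -7.21]
60 [-4.85, -8.4]
72 [-6.7, -9.23]
84 [-8.69, -9.65]
96 [-10.71, -9.65]
108 [-12.7, -9.23]
120 [-14.55, -8.4]
```

```bash
python3 -m pendant '[{"delta_pos":[-0.2,-2,0],"twist":[0,0,0],"grip":10},{"delta_pos":[-0.8,-3.9,0],"twist":[0,0,0],"grip":10},{"delta_pos":[-1.8,-5.7,0],"twist":[0,0,0],"grip":10},{"delta_pos":[-3.2,-7.2,0],"twist":[0,0,0],"grip":10},{"delta_pos":[-4.8,-8.4,0],"twist":[0,0,0],"grip":10}]' 10
python3 - <<'E'
from h import *
go(b2w(-143,70,78),downR(174.3)); shot('side','s4'); crop('s4',250,180,400,340,4,'s4c')
E
```

```text
time_s: 6.4
ee_pos: [477.8, 132.8, 162.5]
ee_rot: [-90.0, -0.3, 174.4]
force: [-2.3, -0.4, 1.7]
gripper_width: 34.5
t 6.4 delta_cm [4.5  8.48 0.04] twist [-0.   0.1  0.3] | tcp [477.8 132.8 162.5] box [-97.5  70.5 162.5] yawx 174.4 F [-2.3 -0.4  1.7] T [-0.16  0.59 -0.02] w 34.5 q6 109.7
```

View pics/s4c.png

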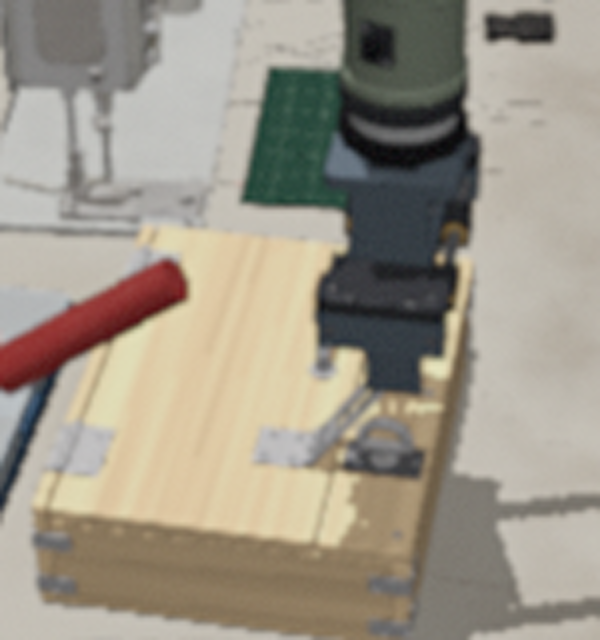

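The leaf is off the staple, about 60° up. I'll continue past upright.

```bash
python3 -m pendant '[{"delta_pos":[-1.9,-0.8,0],"twist":[0,0,0],"grip":10},{"delta_pos":[-3.9,-1.2,0],"twist":[0,0,0],"grip":10},{"delta_pos":[-5.9,-1.2,0],"twist":[0,0,0],"grip":10},{"delta_pos":[-7.9,-0.8,0],"twist":[0,0,0],"grip":10},{"delta_pos":[-9.7,0,0],"twist":[0,0,0],"grip":10}]' 10
python3 - <<'E'
from h import *
go(b2w(-143,70,78),downR(174.3)); shot('side','s5'); crop('s5',250,180,400,340,4,'s5c')
E
```

```text
time_s: 6.95
ee_pos: [579.1, 122.3, 163.8]
ee_rot: [-89.9, 0.3, 174.5]
force: [1.3, -4.2, 5.2]
gripper_width: 33.6
t 6.95 delta_cm [14.78  8.5  -0.03] twist [-0.   0.2 -0.3] | tcp [579.1 122.3 163.8] box [  4.3  70.2 163.8] yawx 174.5 F [ 1.3 -4.2  5.2] T [-0.73  0.03  0.03] w 33.6 q6 106.5
```

View pics/s5c.png

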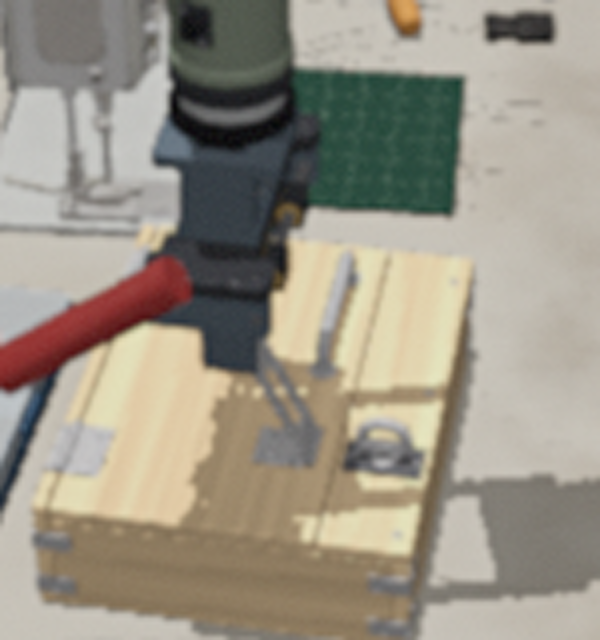

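```bash
python3 -m pendant '[{"delta_pos":[0,0,0],"twist":[0,0,0],"grip":40},{"delta_pos":[0,0,0],"twist":[0,0,0],"grip":70},{"delta_pos":[0,0,0],"twist":[0,0,0],"grip":70},{"delta_pos":[0,-3,0],"twist":[0,0,0],"grip":70},{"delta_pos":[0,-6,0],"twist":[0,0,0],"grip":70}]' 10
python3 - <<'E'
from h import *
go(b2w(-37,-61,200),downR(-95.7)); 
E
```

```text
time_s: 7.5
ee_pos: [575.1, 123.6, 221.6]
ee_rot: [-90.0, -0.2, 174.5]
force: [-0.4, 0.7, -0.2]
gripper_width: 63.3
t 7.5 delta_cm [ 3.75  2.18 13.19] twist [  0.1 -89.8   0.2] | tcp [575.1 123.6 221.6] box [2.000e-01 7.100e+01 2.216e+02] yawx 174.5 F [-0.4  0.7 -0.2] T [-0.02  0.11 -0.04] w 63.3 q6 106.5
```

```bash
python3 -m pendant '[{"delta_pos":[0.7,0.2,2.6],"twist":[0,-8.4,0],"grip":70},{"delta_pos":[1.4,0.5,5.2],"twist":[0,-16.8,0],"grip":70},{"delta_pos":[2.1,1,7.8],"twist":[0,-25.2,0],"grip":70},{"delta_pos":[2.8,1.5,10.4],"twist":[0,-33.6,0],"grip":60},{"delta_pos":[3.7,2,13.2],"twist":[0,-42,0],"grip":50}]' 10 >/dev/null
python3 -m pendant '[{"delta_pos":[0,0,0],"twist":[0,-8.5,0],"grip":50},{"delta_pos":[0,0,0],"twist":[0,-17,0],"grip":50},{"delta_pos":[0,0,0],"twist":[0,-25.5,0],"grip":50},{"delta_pos":[0,0,0],"twist":[0,-34,0],"grip":50},{"delta_pos":[0,0,0],"twist":[0,-42,0],"grip":50}]' 10
python3 - <<'E'
from h import *
go(b2w(-37,-61,98),downR(-95.7)); shot('wrist','w6'); shot('side','s6'); crop('s6',250,180,400,340,4,'s6c')
go(b2w(-37,-61,98),downR(-95.7))
E
```

```text
time_s: 8.5
ee_pos: [526.1, -4.0, 201.8]
ee_rot: [-90.0, 0.0, -101.2]
force: [-0.4, 0.1, -0.6]
gripper_width: 45.1
t 8.5 delta_cm [ 0.04 10.38 -0.1 ] twist [ 0.  -5.5 -0. ] | tcp [526.1  -4.  201.8] box [-35.8 -60.8 201.8] yawx -101.2 F [-0.4  0.1 -0.6] T [-0.1   0.06  0.02] w 45.1 q6 9.5
t 8.6 delta_cm [ 0.04 10.38 -0.12] twist [ 0.  -5.9 -0. ] | tcp [526.2  -4.  201.8] box [-35.7 -60.8 201.8] yawx -101.6 F [ 0.7  0.5 -0.2] T [-0.07  0.08 -0.04] w 45.5 q6 9.8
```

View pics/w6.png

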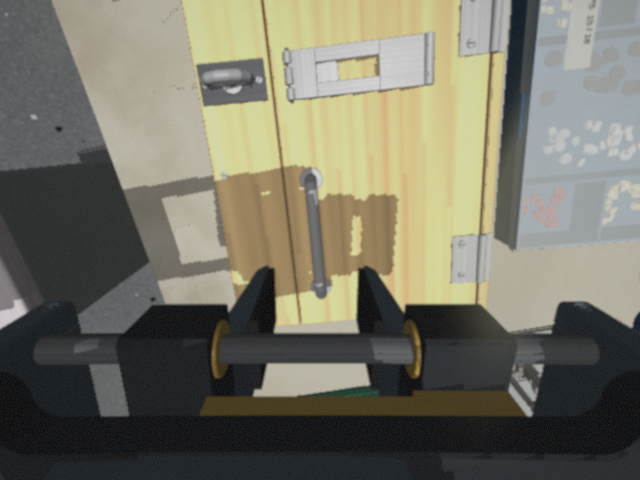

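View pics/s6c.png

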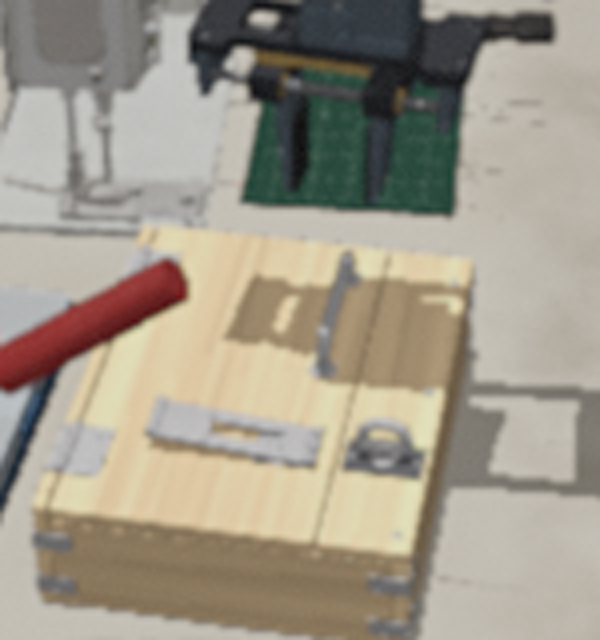

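The leaf is folded back on the lid. The bar runs from (312,180) to (321,290), between the fingers. I'll measure it and go down.

```bash
python3 - <<'E'
from h import *
p,d,ci=load('w6')
for u,v in [(312,182),(317,236),(321,288)]:
    P=onplane(ci,u,v,110); print(P.round(1),w2b(P).round(1),pix2w(ci,u,v,d[v,u]).round(1))
E
```

```text
[533.1  46.3 110. ] [-33.9 -10.  110. ] [533.1  46.3 110.4]
[528.4   2.3 110. ] [-34.2 -54.2 110. ] [528.7   3.8 115. ]
[522.8 -44.2 110. ] [ -35.2 -101.1  110. ] [523.1 -42.2 114.4]
```

```bash
python3 -m pendant '[{"delta_pos":[0,3,0],"twist":[0,-5.5,0],"grip":50},{"delta_pos":[0,7,0],"twist":[0,-5.5,0],"grip":50},{"delta_pos":[0,10,0],"twist":[0,-5.5,0],"grip":50},{"delta_pos":[0,10.4,0],"twist":[0,-5.5,0],"grip":50},{"delta_pos":[0,10.4,0],"twist":[0,-5.5,0],"grip":20}]' 20
python3 -m pendant '[{"delta_pos":[0,0,0],"twist":[0,0,0],"grip":0},{"delta_pos":[0,0,0],"twist":[0,0,0],"grip":0},{"delta_pos":[0,0,0],"twist":[0,0,0],"grip":0},{"delta_pos":[0,0,0],"twist":[0,0,0],"grip":0},{"delta_pos":[0,0,0],"twist":[0,0,0],"grip":0}]' 20
python3 - <<'E'
from h import *
go(b2w(-37,-61,98),downR(-95.7))
import math
r=math.hypot(147,23);a0=math.atan2(23,147)
for t in range(0,107,8):
    a=a0+math.radians(t); print(t,'dx(box) %.2f dz %.2f cm'%((147-r*math.cos(a))/10,(r*math.sin(a)-23)/10))
E
```

```text
time_s: 9.1
ee_pos: [526.6, -4.3, 97.8]
ee_rot: [-90.1, 0.0, -96.2]
force: [0.1, 0.3, 0.5]
gripper_width: 40.5
time_s: 9.6
ee_pos: [526.1, -4.3, 98.7]
ee_rot: [-90.1, 0.0, -96.1]
force: [-3.2, 1.2, 5.4]
gripper_width: 9.6
t 9.6 delta_cm [-0.01  0.07 -0.12] twist [ 0.1 -0.4 -0. ] | tcp [526.1  -4.3  98.7] box [-35.8 -61.1  98.7] yawx -96.1 F [-3.2  1.2  5.4] T [0.02 0.73 0.  ] w 9.6 q6 4.3
0 dx(box) 0.00 dz 0.00 cm
8 dx(box) 0.46 dz 2.02 cm
16 dx(box) 1.20 dz 3.96 cm
24 dx(box) 2.21 dz 5.78 cm
32 dx(box) 3.45 dz 7.44 cm
40 dx(box) 4.92 dz 8.91 cm
48 dx(box) 6.57 dz 10.16 cm
56 dx(box) 8.39 dz 11.17 cm
64 dx(box) 10.32 dz 11.92 cm
72 dx(box) 12.34 dz 12.39 cm
80 dx(box) 14.41 dz 12.58 cm
88 dx(box) 16.49 dz 12.47 cm
96 dx(box) 18.52 dz 12.08 cm
104 dx(box) 20.49 dz 11.41 cm
```

```bash
python3 -m pendant '[{"delta_pos":[0,-1,0.2],"twist":[0,0,0],"grip":0},{"delta_pos":[0,-2.5,0.65],"twist":[0,0,0],"grip":0},{"delta_pos":[0,-4,1.2],"twist":[0,0,0],"grip":0},{"delta_pos":[0,-5.8,2.2],"twist":[0,0,0],"grip":0},{"delta_pos":[0,-7.4,3.45],"twist":[0,0,0],"grip":0}]' 25
python3 - <<'E'
from h import *
go(b2w(-37,-61,98),downR(-95.7)); shot('side','s7'); crop('s7',250,150,400,320,3.5,'s7c')
E
```

```text
time_s: 10.1
ee_pos: [557.5, -7.6, 172.2]
ee_rot: [-90.5, 0.0, -96.1]
force: [-6.2, 0.8, 0.5]
gripper_width: 9.1
t 10.1 delta_cm [-0.    7.45 -3.21] twist [ 0.5 -0.4 -0. ] | tcp [557.5  -7.6 172.2] box [ -4.2 -61.3 172.2] yawx -96.1 F [-6.2  0.8  0.5] T [ 0.21  1.58 -0.02] w 9.1 q6 4.1
```

View pics/s7c.png

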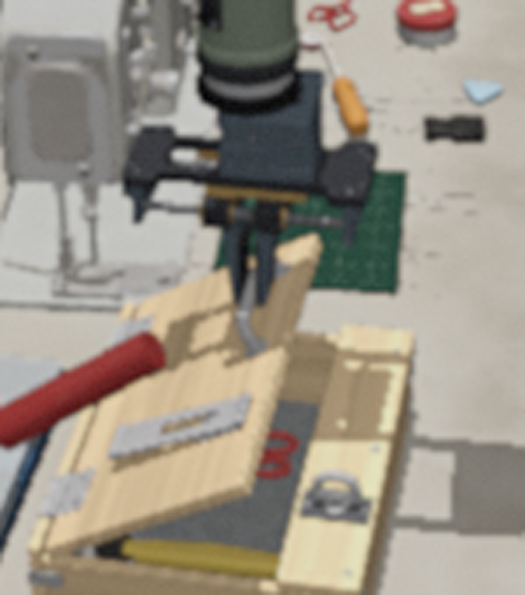

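The lid is following at about 32°. The cutter (yellow) is in the left half with its blade towards the back, and the snips are in the right half.

```bash
python3 -m pendant '[{"delta_pos":[0,-1.5,1.5],"twist":[0,0,0],"grip":0},{"delta_pos":[0,-2.7,3.1],"twist":[0,0,0],"grip":0},{"delta_pos":[0,-3.7,4.9],"twist":[0,0,0],"grip":0},{"delta_pos":[0,-4.5,6.9],"twist":[0,0,0],"grip":0},{"delta_pos":[0,-4.95,8.9],"twist":[0,0,0],"grip":0}]' 25
python3 - <<'E'
from h import *
go(b2w(-37,-61,98),downR(-95.7)); shot('side','s8'); crop('s8',250,110,400,320,2.8,'s8c')
E
```

```text
time_s: 10.65
ee_pos: [649.6, -17.5, 224.3]
ee_rot: [-90.0, 0.0, -96.1]
force: [-4.5, -0.7, 0.3]
gripper_width: 9.3
t 10.65 delta_cm [-1.000e-02  1.263e+01 -1.255e+01] twist [-0.  -0.4 -0. ] | tcp [649.6 -17.5 224.3] box [ 88.4 -61.9 224.3] yawx -96.1 F [-4.5 -0.7  0.3] T [-0.07  0.85  0.  ] w 9.3 q6 3.5
```

View pics/s8c.png

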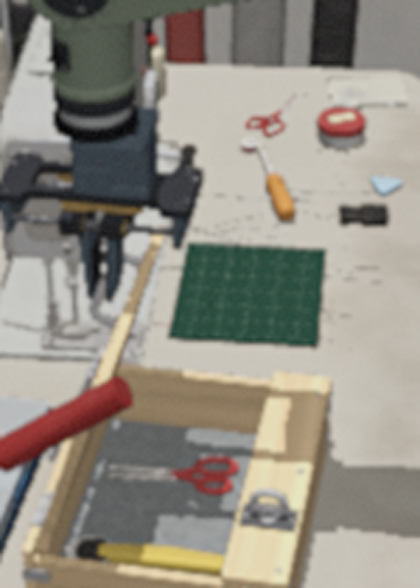

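```bash
python3 -m pendant '[{"delta_pos":[0,-0.2,2],"twist":[0,0,0],"grip":0},{"delta_pos":[0,-0.1,4],"twist":[0,0,0],"grip":0},{"delta_pos":[0,0.3,6.1],"twist":[0,0,0],"grip":0},{"delta_pos":[0,0.65,7.3],"twist":[0,0,0],"grip":0},{"delta_pos":[0,0.8,7.8],"twist":[0,0,0],"grip":0}]' 25
python3 - <<'E'
from h import *
go(b2w(-37,-61,98),downR(-95.7)); shot('side','s9'); crop('s9',250,110,400,320,2.8,'s9c')
E
```

```text
time_s: 11.2
ee_pos: [728.4, -26.1, 213.6]
ee_rot: [-89.9, -0.0, -96.1]
force: [-0.6, -0.9, 1.6]
gripper_width: 9.2
t 11.2 delta_cm [ -0.03  11.54 -20.48] twist [-0.1 -0.4  0. ] | tcp [728.4 -26.1 213.6] box [167.7 -62.6 213.6] yawx -96.1 F [-0.6 -0.9  1.6] T [-0.15  0.39  0.03] w 9.2 q6 3.1
```

View pics/s9c.png

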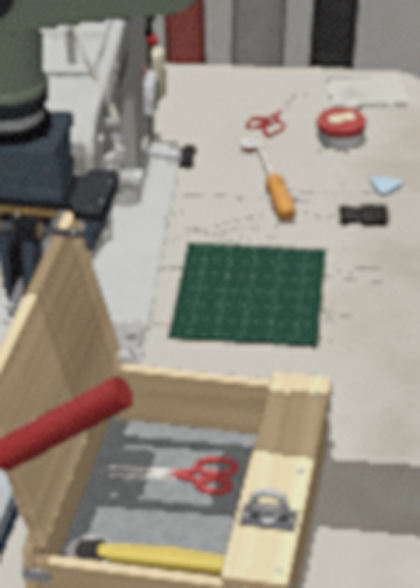

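```bash
python3 -m pendant '[{"delta_pos":[0,0,0],"twist":[0,0,0],"grip":19},{"delta_pos":[0,0,0],"twist":[0,0,0],"grip":19},{"delta_pos":[0,0,0],"twist":[0,0,0],"grip":19},{"delta_pos":[0,-1,0.25],"twist":[0,0,0],"grip":19},{"delta_pos":[0,-2.5,0.65],"twist":[0,0,0],"grip":19}]' 25
python3 - <<'E'
from h import *
go(b2w(25,-61,300),downR(-5.7)); shot('side','s10'); crop('s10',230,60,400,320,2.3,'s10c')
E
```

```text
time_s: 11.75
ee_pos: [732.9, -26.3, 238.5]
ee_rot: [-90.1, 0.0, -96.1]
force: [1.1, -0.9, 0.6]
gripper_width: 17.5
t 11.75 delta_cm [ -0.05  -6.11 -14.73] twist [  0.1 -90.4  -0.1] | tcp [732.9 -26.3 238.5] box [172.1 -62.4 238.5] yawx -96.1 F [ 1.1 -0.9  0.6] T [-0.12  0.07 -0.03] w 17.5 q6 3.1
```

View pics/s10c.png

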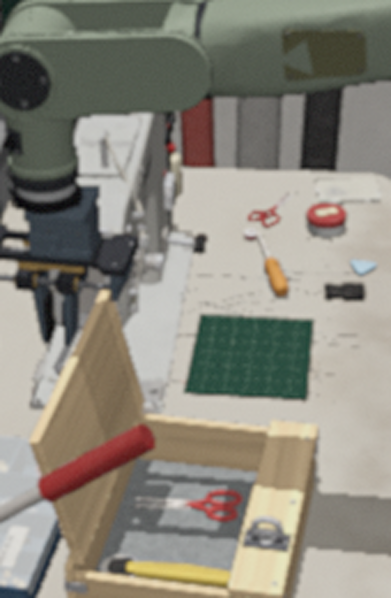

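```bash
python3 -m pendant '[{"delta_pos":[0,-3,0.4],"twist":[0,0,0],"grip":19},{"delta_pos":[0,-6,0.2],"twist":[0,0,0],"grip":40},{"delta_pos":[-1.5,-7,-3.5],"twist":[0,-8,0],"grip":70},{"delta_pos":[-4,-7,-7.5],"twist":[0,-16,0],"grip":80},{"delta_pos":[-7,-7,-11.5],"twist":[0,-24,0],"grip":80}]' 25 >/dev/null
python3 - <<'E'
from h import *
go(b2w(0,60,270),downR(-5.7)); 
E
```

```text
t 12.3 delta_cm [-7.04  3.92 -3.15] twist [ -0.1 -66.1   0. ] | tcp [625.5  55.5 309.2] box [ 57.2   8.3 309.2] yawx -71.8 F [0.8 0.4 0.2] T [0.01 0.02 0.01] w 46.3 q6 -14.1
```

```bash
python3 -m pendant '[{"delta_pos":[-1.5,0.5,-0.7],"twist":[0,-8.4,0],"grip":80},{"delta_pos":[-3,1,-1.4],"twist":[0,-16.8,0],"grip":80},{"delta_pos":[-4.5,2,-2.1],"twist":[0,-25.2,0],"grip":80},{"delta_pos":[-6,3,-2.8],"twist":[0,-33.6,0],"grip":80},{"delta_pos":[-7,3.9,-3.2],"twist":[0,-42,0],"grip":80}]' 25 >/dev/null
python3 -m pendant '[{"delta_pos":[0,0,0],"twist":[0,-8.4,0],"grip":80},{"delta_pos":[0,0,0],"twist":[0,-16.8,0],"grip":80},{"delta_pos":[0,0,0],"twist":[0,-24,0],"grip":80},{"delta_pos":[0,0,0],"twist":[0,-24,0],"grip":80},{"delta_pos":[0,0,0],"twist":[0,-24,0],"grip":80}]' 25 >/dev/null
python3 - <<'E'
from h import *
go(b2w(0,60,270),downR(-5.7)); shot('wrist','w11'); shot('top','t11'); crop('t11',190,150,330,285,5,'t11c')
E
```

```text
t 13.3 delta_cm [-0.1  -0.02  0.04] twist [-0.  -0.5  0. ] | tcp [574.7 112.1 269.8] box [  1.   59.6 269.8] yawx -6.2 F [-1.4  0.9 -0.1] T [ 0.05 -0.01 -0.04] w 73.2 q6 -73.9
```

View pics/w11.png

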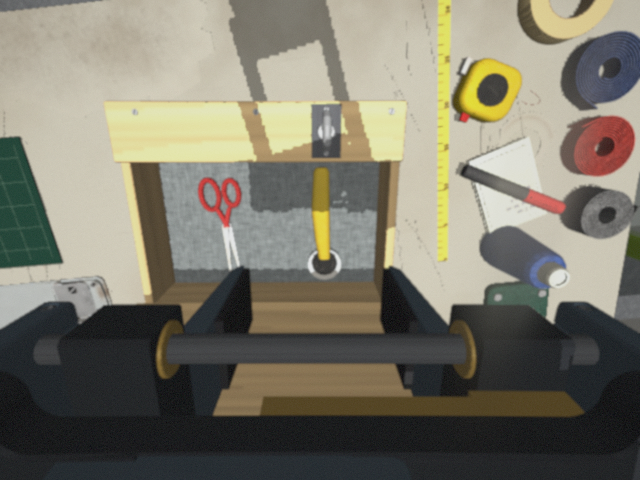

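View pics/t11c.png

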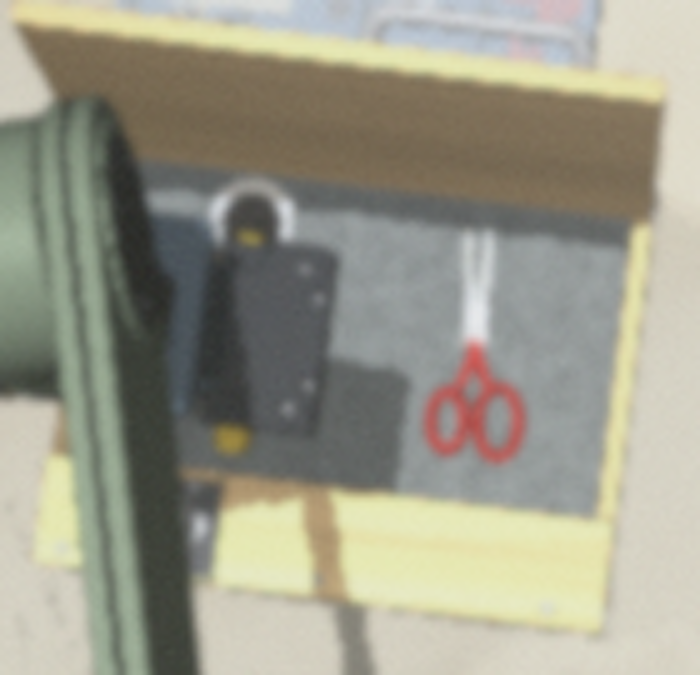

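The cutter's handle butt is at (321,168) and its blade at (324,263), towards the lid. The snips are at (222,215).

```bash
python3 - <<'E'
from h import *
crop('w11',270,140,380,300,3.7,'w11c')
p,d,ci=load('w11')
for n,u,v,z in [('butt',321,167,14),('mid',321,210,20),('neck',323,240,18),('bladec',324,263,14),('bladeend',324,279,12),('floor',290,230,6)]:
    P=onplane(ci,u,v,z); print(n,P.round(1),w2b(P).round(1),pix2w(ci,u,v,d[v,u]).round(1))
E
```

```text
butt [526.8 123.4  14. ] [-47.8  66.1  14. ] [526.3 123.4  19.6]
mid [580.1 117.8  20. ] [ 5.8 65.8 20. ] [580.  117.8  20.7]
neck [621.1 116.2  18. ] [46.8 68.3 18. ] [619.7 116.2  22.6]
bladec [655.3 114.1  14. ] [81.  69.6 14. ] [652.7 114.2  20.6]
bladeend [679.9 111.7  12. ] [105.7  69.6  12. ] [682.5 111.5   6. ]
floor [605.9  73.1   6. ] [35.9 23.9  6. ] [606.4  72.9   4. ]
```

View pics/w11c.png

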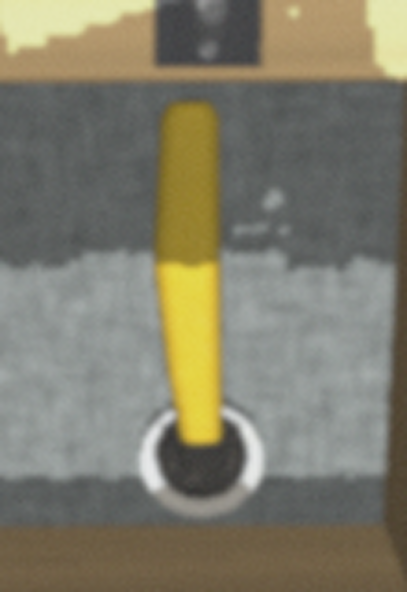

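```bash
python3 - <<'E'
from h import *
go(b2w(11,66.5,10.5),downR(-4.3))
E
```

```text
t 13.4 delta_cm [ 0.99 25.91  0.7 ] twist [-0.  -1.9  0. ] | tcp [574.7 112.1 269.6] box [  1.   59.6 269.6] yawx -6.2 F [-1.3  0.7 -0.3] T [-0.    0.01  0.03] w 72.6 q6 -73.9
```

```bash
python3 -m pendant '[{"delta_pos":[1,4,0.7],"twist":[0,-1.9,0],"grip":70},{"delta_pos":[1,8.5,0.7],"twist":[0,-1.9,0],"grip":70},{"delta_pos":[1,13,0.7],"twist":[0,-1.9,0],"grip":70},{"delta_pos":[1,17,0.7],"twist":[0,-1.9,0],"grip":70},{"delta_pos":[1,20,0.7],"twist":[0,-1.9,0],"grip":66}]' 20 >/dev/null
python3 - <<'E'
from h import *
shot('wrist','w12')
go(b2w(11,66.5,10.5),downR(-4.3))
E
```

```text
t 13.95 delta_cm [0.45 5.19 0.12] twist [ 0.2  0.  -0.6] | tcp [581.4 117.2  62.5] box [ 7.1 65.3 62.5] yawx -4.3 F [-1.1 -1.1 -2.9] T [0.   0.09 0.01] w 60.7 q6 -75.5
```

View pics/w12.png

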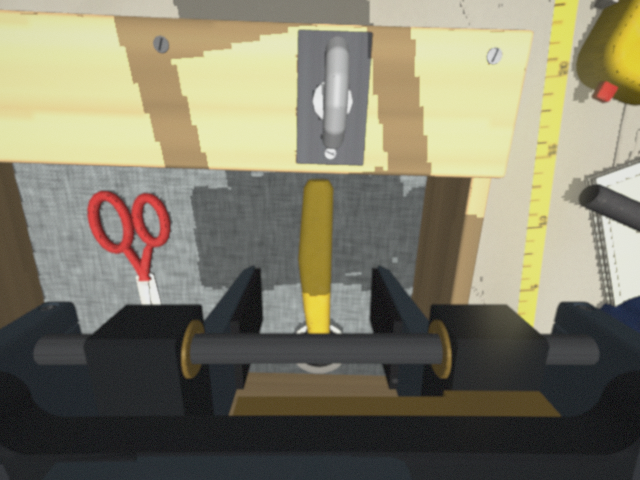

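```bash
python3 -m pendant '[{"delta_pos":[0,2.5,0],"twist":[0,0,0],"grip":60},{"delta_pos":[0,4.5,0],"twist":[0,0,0],"grip":60},{"delta_pos":[0,5.5,0],"twist":[0,0,0],"grip":60},{"delta_pos":[0,5.8,0],"twist":[0,0,0],"grip":60},{"delta_pos":[0,5.8,0],"twist":[0,0,0],"grip":60}]' 20 
python3 - <<'E'
from h import *
shot('side','s13'); crop('s13',230,150,400,340,3,'s13c')
go(b2w(11,66.5,10.5),downR(-4.3))
E
```

```text
time_s: 14.45
ee_pos: [586.0, 118.1, 12.1]
ee_rot: [-90.0, -0.1, -4.2]
force: [0.6, 0.5, -0.4]
gripper_width: 54.7
t 14.5 delta_cm [-0.09  0.2  -0.02] twist [-0.   0.1  0.1] | tcp [586.3 118.1  12.5] box [11.9 66.7 12.5] yawx -4.2 F [-0.7  0.4 -0.1] T [-0.02  0.02 -0.02] w 55.1 q6 -75.5
```

View pics/s13c.png

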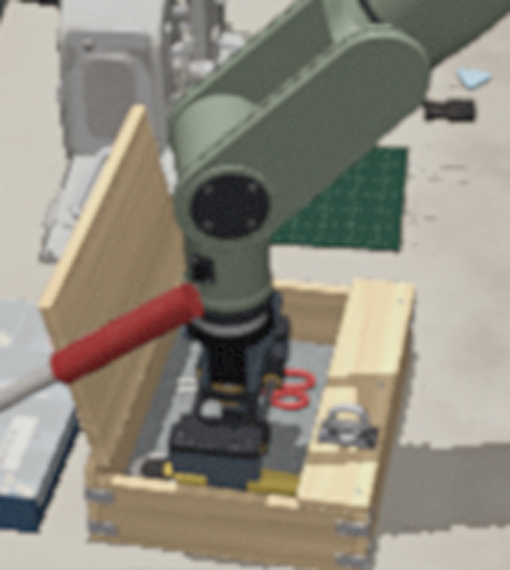

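```bash
python3 -m pendant '[{"delta_pos":[-0.1,0.15,0],"twist":[0,0,0],"grip":60},{"delta_pos":[-0.1,0.15,0],"twist":[0,0,0],"grip":10},{"delta_pos":[-0.1,0.15,0],"twist":[0,0,0],"grip":10},{"delta_pos":[-0.1,0.15,0],"twist":[0,0,0],"grip":10},{"delta_pos":[-0.1,0.15,0],"twist":[0,0,0],"grip":10}]' 25
python3 -m pendant '[{"delta_pos":[0,0,0],"twist":[0,0,0],"grip":10},{"delta_pos":[0,0,0],"twist":[0,0,0],"grip":10},{"delta_pos":[0,-0.5,0],"twist":[0,0,0],"grip":10},{"delta_pos":[0,-2,0],"twist":[0,0,0],"grip":10},{"delta_pos":[0,-4,0],"twist":[0,0,0],"grip":10}]' 25
python3 - <<'E'
from h import *
go(b2w(11,66.5,230),downR(-4.3)); shot('wrist','w14')
E
```

```text
time_s: 15.0
ee_pos: [584.6, 118.1, 10.1]
ee_rot: [-90.0, -0.0, -4.2]
force: [-0.1, 0.3, -1.2]
gripper_width: 26.0
time_s: 15.5
ee_pos: [583.6, 117.9, 49.6]
ee_rot: [-90.0, 0.1, -4.2]
force: [0.6, 0.7, -1.3]
gripper_width: 23.0
t 15.5 delta_cm [ 1.300e-01 -1.804e+01  1.000e-02] twist [ 0.   0.1 -0.1] | tcp [583.6 117.9  49.6] box [ 9.3 66.2 49.6] yawx -4.2 F [ 0.6  0.7 -1.3] T [ 0.06 -0.04 -0.02] w 23.0 q6 -75.5
```

View pics/w14.png

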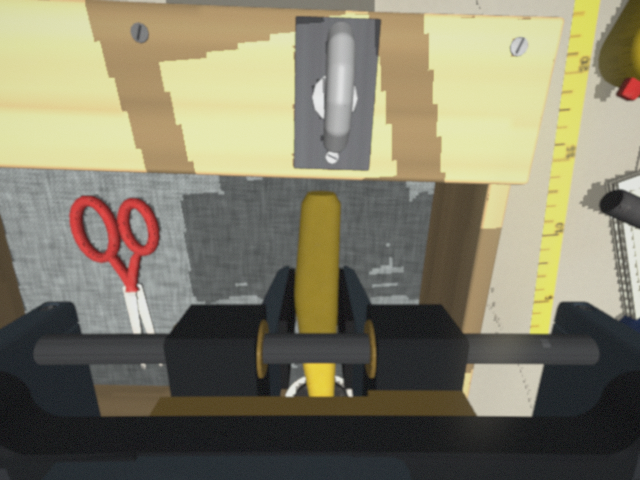

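The cutter is held (width 23). Its blade tip (box x about 103) would catch the lid's bottom edge (about 96) on a straight lift. I'll yaw it 30° and shift it forward slightly inside the box, then lift.

```bash
python3 -m pendant '[{"delta_pos":[-0.1,0,0],"twist":[0,6,0],"grip":10},{"delta_pos":[-0.2,0,-0.1],"twist":[0,12,0],"grip":10},{"delta_pos":[-0.3,0,-0.2],"twist":[0,18,0],"grip":10},{"delta_pos":[-0.4,0,-0.3],"twist":[0,24,0],"grip":10},{"delta_pos":[-0.4,0,-0.3],"twist":[0,30,0],"grip":10}]' 25
python3 - <<'E'
from h import *
go(b2w(11,66.5,230),downR(-4.3)); shot('wrist','w15');shot('side','s15'); crop('s15',230,150,400,340,3,'s15c')
go(b2w(11,66.5,230),downR(-4.3));
E
```

```text
time_s: 16.05
ee_pos: [580.0, 115.3, 49.7]
ee_rot: [-90.0, 0.0, -34.4]
force: [-0.5, 0.9, -0.0]
gripper_width: 22.8
t 16.05 delta_cm [  0.28 -18.03   0.52] twist [  0.  -30.1  -0. ] | tcp [580.  115.3  49.7] box [ 6.  63.3 49.7] yawx -34.4 F [-0.5  0.9 -0. ] T [-0.03  0.02 -0.01] w 22.8 q6 -45.5
t 16.15 delta_cm [  0.28 -18.03   0.51] twist [ -0.  -29.9  -0. ] | tcp [580.2 115.3  49.7] box [ 6.1 63.4 49.7] yawx -34.2 F [-0.6 -0.8 -0.8] T [-0.   -0.03  0.02] w 23.2 q6 -45.7
```

View pics/w15.png

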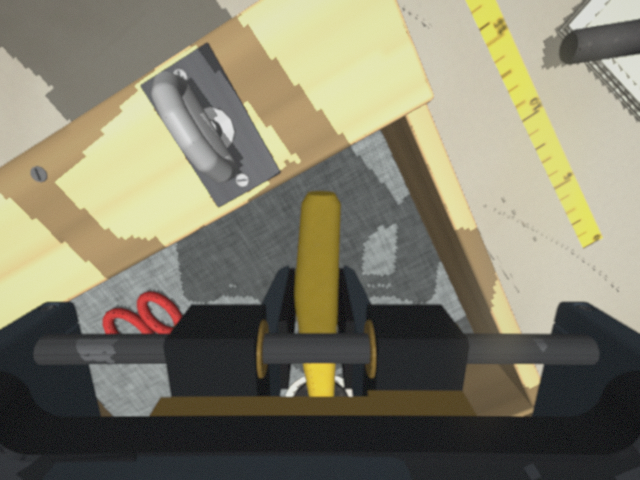

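View pics/s15c.png

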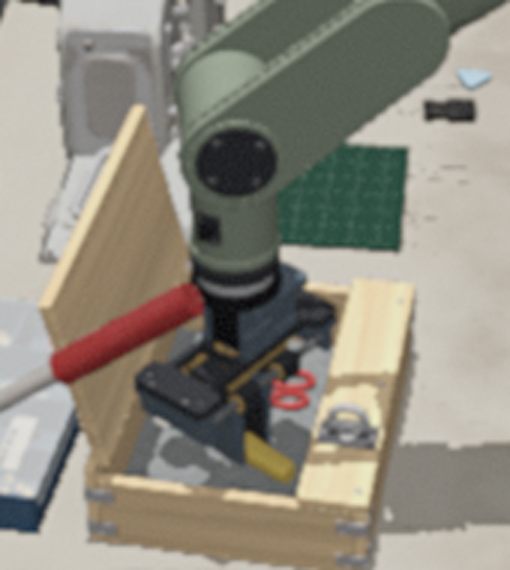

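```bash
python3 -m pendant '[{"delta_pos":[0,-2,0],"twist":[0,0,0],"grip":10},{"delta_pos":[0,-5,0],"twist":[0,0,0],"grip":10},{"delta_pos":[0,-8.5,0],"twist":[0,0,0],"grip":10},{"delta_pos":[0,-12,0],"twist":[0,0,0],"grip":10},{"delta_pos":[0,-15,0],"twist":[0,0,0],"grip":10}]' 25
python3 - <<'E'
from h import *
go([512,-346,150],downR(-4.3)); shot('wrist','w16')
E
```

```text
time_s: 16.65
ee_pos: [580.5, 115.4, 201.8]
ee_rot: [-89.9, -0.1, -34.0]
force: [0.7, 0.0, 0.1]
gripper_width: 23.2
t 16.65 delta_cm [ 20.13   5.15 -42.08] twist [ -0.  -29.7   0.1] | tcp [580.5 115.4 201.8] box [  6.4  63.4 201.8] yawx -34.0 F [0.7 0.  0.1] T [-0.   -0.   -0.02] w 23.2 q6 -45.9
```

View pics/w16.png

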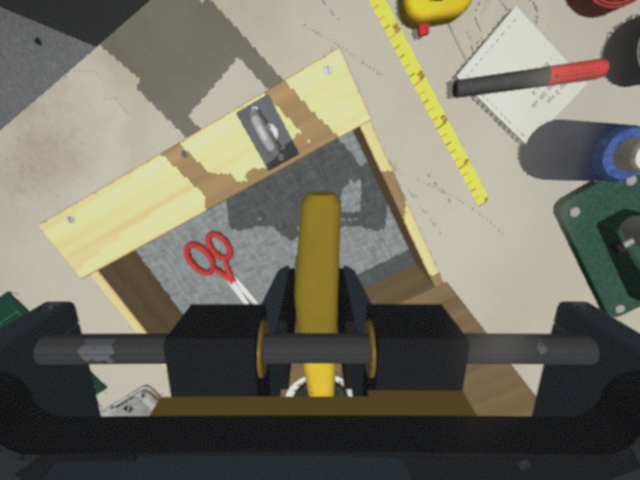

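```bash
python3 -m pendant '[{"delta_pos":[1,0,-2],"twist":[0,0,0],"grip":10},{"delta_pos":[3,0,-6],"twist":[0,0,0],"grip":10},{"delta_pos":[5,0,-10],"twist":[0,0,0],"grip":10},{"delta_pos":[7,0,-14],"twist":[0,0,0],"grip":10},{"delta_pos":[9,0,-18],"twist":[0,0,0],"grip":10}]' 25 >/dev/null
python3 -m pendant '[{"delta_pos":[2.1,0,-4.2],"twist":[0,0,0],"grip":10},{"delta_pos":[4.2,0,-8.4],"twist":[0,0,0],"grip":10},{"delta_pos":[6.4,1,-12.8],"twist":[0,0,0],"grip":10},{"delta_pos":[8.6,2,-17.2],"twist":[0,0,0],"grip":10},{"delta_pos":[10.4,3,-21],"twist":[0,0,0],"grip":10}]' 25
python3 - <<'E'
from h import *
go([520,-346,90],downR(-34)); 
E
```

```text
time_s: 17.7
ee_pos: [521.1, -318.7, 169.3]
ee_rot: [-90.0, -0.0, -34.1]
force: [0.5, -0.1, -0.3]
gripper_width: 22.9
t 17.7 delta_cm [ 1.43  7.93 -2.32] twist [ 0.  -0.1  0. ] | tcp [ 521.1 -318.7  169.3] box [  -9.5 -374.4  169.3] yawx -34.1 F [ 0.5 -0.1 -0.3] T [-0.04 -0.02  0.01] w 22.9 q6 -88.4
```

```bash
python3 -m pendant '[{"delta_pos":[0.7,3,-1.2],"twist":[0,0,0],"grip":10},{"delta_pos":[1.4,6,-2.3],"twist":[0,0,0],"grip":10},{"delta_pos":[1.4,9,-2.3],"twist":[0,0,0],"grip":10},{"delta_pos":[1.4,11.5,-2.3],"twist":[0,0,0],"grip":10},{"delta_pos":[1.4,12.5,-2.3],"twist":[0,0,0],"grip":10}]' 25
python3 - <<'E'
from h import *
shot('wrist','w17');shot('side','s17'); crop('s17',280,110,430,260,4,'s17c')
go([520,-346,20],downR(-34)); 
E
```

```text
time_s: 18.2
ee_pos: [518.7, -342.2, 41.8]
ee_rot: [-90.0, 0.3, -34.1]
force: [0.3, 0.2, 0.2]
gripper_width: 23.0
t 18.3 delta_cm [ 0.24  2.33 -0.26] twist [-0.  -0.1 -0.2] | tcp [ 519.6 -342.6   43.3] box [  -8.7 -398.3   43.3] yawx -34.1 F [ 0.1 -0.1  0.2] T [0.03 0.01 0.01] w 23.5 q6 -90.4
```

View pics/w17.png

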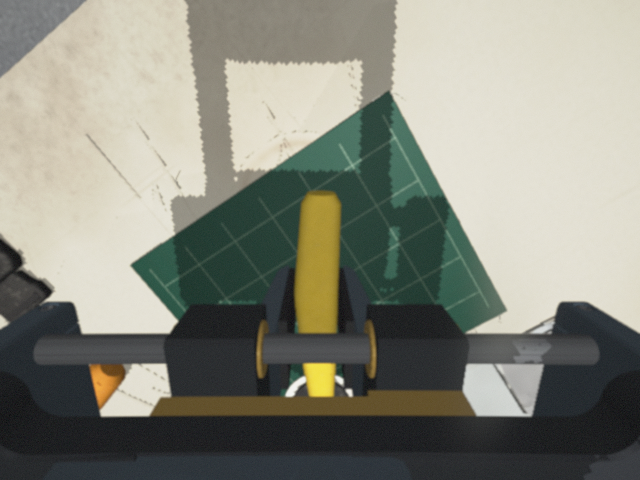

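View pics/s17c.png

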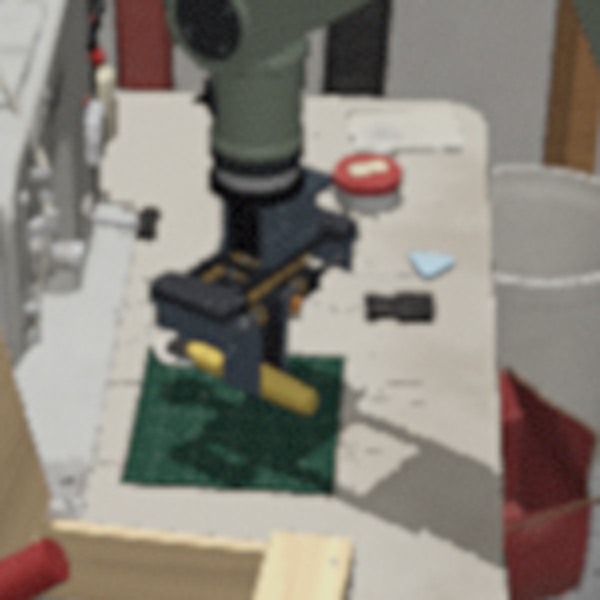

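The cutter is level above the middle of the mat and the machine is clear. I'll lower it.

```bash
python3 -m pendant '[{"delta_pos":[0,1,0],"twist":[0,0,0],"grip":10},{"delta_pos":[0,2,0],"twist":[0,0,0],"grip":10},{"delta_pos":[0,2.7,0],"twist":[0,0,0],"grip":10},{"delta_pos":[0,3.1,0],"twist":[0,0,0],"grip":10},{"delta_pos":[0,3.1,0],"twist":[0,0,0],"grip":10}]' 25
python3 - <<'E'
from h import *
go([520,-346,8],downR(-34)); 
E
```

```text
time_s: 18.8
ee_pos: [520.1, -342.9, 13.4]
ee_rot: [-90.0, 0.1, -34.2]
force: [0.2, -0.1, 0.0]
gripper_width: 23.3
t 18.8 delta_cm [ 0.16  0.54 -0.26] twist [-0.  -0.2 -0.1] | tcp [ 520.1 -342.9   13.4] box [  -8.1 -398.6   13.4] yawx -34.2 F [ 0.2 -0.1  0. ] T [-0.03  0.06 -0.  ] w 23.3 q6 -90.3
```

```bash
python3 -m pendant '[{"delta_pos":[0,0.2,0],"twist":[0,0,0],"grip":10},{"delta_pos":[0,0.4,0],"twist":[0,0,0],"grip":10},{"delta_pos":[0,0.5,0],"twist":[0,0,0],"grip":10},{"delta_pos":[0,0.55,0],"twist":[0,0,0],"grip":10},{"delta_pos":[0,0.55,0],"twist":[0,0,0],"grip":10}]' 25
python3 - <<'E'
from h import *
go([520,-346,8],downR(-34)); 
E
```

```text
time_s: 19.3
ee_pos: [520.4, -343.2, 8.4]
ee_rot: [-90.0, -0.0, -34.2]
force: [0.2, 0.5, -1.2]
gripper_width: 22.7
t 19.3 delta_cm [ 0.12  0.04 -0.26] twist [-0.  -0.2  0. ] | tcp [ 520.4 -343.2    8.4] box [  -7.8 -398.8    8.4] yawx -34.2 F [ 0.2  0.5 -1.2] T [-0.01  0.01 -0.01] w 22.7 q6 -90.3
```

```bash
python3 -m pendant '[{"delta_pos":[0,0.1,0],"twist":[0,0,0],"grip":10},{"delta_pos":[0,0.15,0],"twist":[0,0,0],"grip":10},{"delta_pos":[0,0.15,0],"twist":[0,0,0],"grip":10},{"delta_pos":[0,0.15,0],"twist":[0,0,0],"grip":10},{"delta_pos":[0,0.15,0],"twist":[0,0,0],"grip":10}]' 25
python3 - <<'E'
from h import *
go([520,-346,8],downR(-34)); 
E
```

```text
time_s: 19.8
ee_pos: [520.4, -343.2, 7.1]
ee_rot: [-90.0, -0.0, -34.2]
force: [-0.5, -0.1, 1.3]
gripper_width: 23.4
t 19.8 delta_cm [ 0.12 -0.09 -0.26] twist [-0.  -0.2  0. ] | tcp [ 520.4 -343.2    7.1] box [  -7.8 -398.8    7.1] yawx -34.2 F [-0.5 -0.1  1.3] T [-0.    0.09  0.07] w 23.4 q6 -90.3
```

```bash
python3 -m pendant '[{"delta_pos":[0,0.1,0],"twist":[0,0,0],"grip":10},{"delta_pos":[0,0.1,0],"twist":[0,0,0],"grip":10},{"delta_pos":[0,0.1,0],"twist":[0,0,0],"grip":32},{"delta_pos":[0,0.1,0],"twist":[0,0,0],"grip":45},{"delta_pos":[0,0.1,0],"twist":[0,0,0],"grip":60}]' 25
python3 -m pendant '[{"delta_pos":[0,0,0],"twist":[0,0,0],"grip":60},{"delta_pos":[0,-1,0],"twist":[0,0,0],"grip":60},{"delta_pos":[0,-4,0],"twist":[0,0,0],"grip":60},{"delta_pos":[0,-8,0],"twist":[0,0,0],"grip":60},{"delta_pos":[0,-12,0],"twist":[0,0,0],"grip":60}]' 25
python3 - <<'E'
from h import *
go([520,-346,8],downR(-34)); shot('wrist','w18')
E
```

```text
time_s: 20.3
ee_pos: [520.3, -343.1, 5.6]
ee_rot: [-90.0, 0.0, -34.2]
force: [0.6, 0.1, -0.3]
gripper_width: 42.7
time_s: 20.8
ee_pos: [520.2, -343.0, 127.5]
ee_rot: [-90.0, 0.0, -34.2]
force: [1.2, -1.1, 0.6]
gripper_width: 54.8
t 20.8 delta_cm [ 0.16 11.95 -0.26] twist [-0.  -0.2 -0. ] | tcp [ 520.2 -343.   127.5] box [  -8.1 -398.7  127.5] yawx -34.2 F [ 1.2 -1.1  0.6] T [-0.01 -0.01 -0.02] w 54.8 q6 -90.3
```

View pics/w18.png

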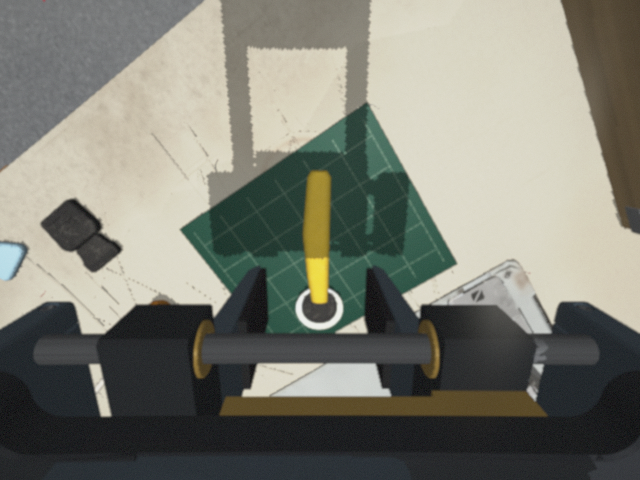

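The cutter lies on the mat with its handle spanning (317,175) to (319,300). I'll retreat and check from above.

```bash
python3 -m pendant '[{"delta_pos":[-3,-3,-2],"twist":[0,0,0],"grip":60},{"delta_pos":[-6,-6,-4],"twist":[0,0,0],"grip":60},{"delta_pos":[-9,-8,-6],"twist":[0,0,0],"grip":60},{"delta_pos":[-12,-10,-8],"twist":[0,0,0],"grip":60},{"delta_pos":[-12,-10,-8],"twist":[0,0,0],"grip":60}]' 25
python3 - <<'E'
from h import *
shot('top','t19'); shot('side','s19'); crop('t19',140,150,480,310,2.3,'t19c')
p,d,ci=load('w18')
for u,v in [(317,173),(317,235),(319,285),(320,308),(319,327)]:
    print(onplane(ci,u,v,15).round(1),pix2w(ci,u,v,d[v,u]).round(1))
E
```

```text
time_s: 21.35
ee_pos: [373.7, -342.5, 229.6]
ee_rot: [-90.1, -0.3, -34.3]
force: [0.1, -0.3, -0.9]
gripper_width: 54.7
[ 474.4 -311.2   15. ] [ 474.  -311.    19.5]
[ 519.1 -341.6   15. ] [ 518.1 -340.9   19.2]
[ 560.2 -367.1   15. ] [ 558.5 -366.    19.4]
[ 580.5 -379.7   15. ] [ 579.1 -378.8   18. ]
[ 596.9 -391.9   15. ] [ 599.2 -393.4   10.7]
```

View pics/t19c.png

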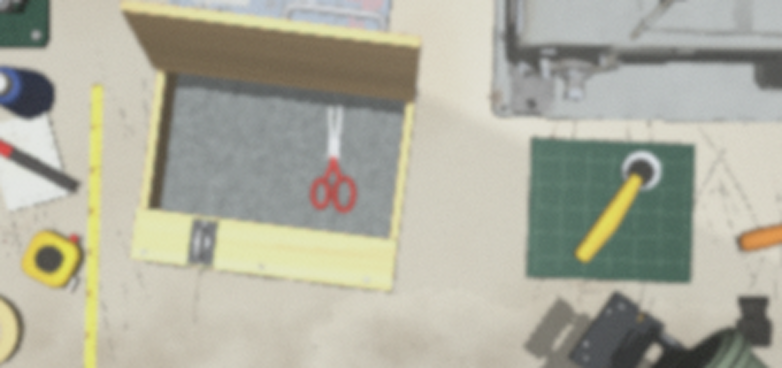

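View pics/s19.png

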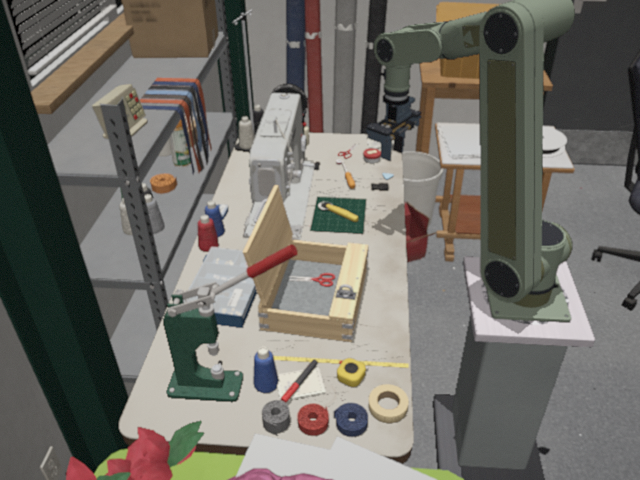

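```bash
python3 - <<'E'
from h import *
print(state()['qvel'].round(2)); print(job.job_done())
E
```

```text
[ 1.08  2.24  0.04  0.23 -0.26  0.02]
the job is handed in; nothing more can be done
None
```

The sharps box is open, the rotary cutter lies on the cutting mat, and the job was handed in at about 21.5 s of the 72 s allowed. It reports no verdict, so these are my own readings.

- **Staple and hasp:** I turned the staple about 65° clockwise into line with the slot. I then swung the leaf up off it to about 120° and let it fall back onto the lid. A picture confirmed it folded.
- **Lid:** I raised it by the pull to about 100–105° and let go. In the last top and side pictures it stands open by itself.
- **Cutter:** The blade tip would have caught the lid's lower edge on a straight lift, so I turned the cutter 30° inside the box first. I lowered it to within about 1–2 mm of the mat before opening the fingers. In the last pictures it lies flat with the middle of its handle near (522, −343). That is within about 10 mm of the mat's measured centre at (532, −346).
- **Other things:** The snips are still in the box. The tape measure, marker and buckle look unmoved in the pictures, but I did not re-measure them. At hand-in the gripper was clear of everything.

One small disagreement: the depth camera read the mat's surface up to 3 mm below the table, and the mat is 3 mm thick. I took the height from the given thickness and the feel at contact instead.

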